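Clamp the timber block in the jig with the eccentric knob

ROBOT

A 6-joint arm with a two-finger parallel gripper is mounted at the origin on the work surface; the furniture and walls round the work are solid. World frame = base frame: x ahead of the robot, y to its left, z up, the work surface at z = 0. Lengths are in mm, angles in degrees, forces in N, time in s.
With the tool pointing down it reaches from about 300 to 875 mm from the base axis. Payload 4.2 kg.
Tool frame: the origin (TCP) lies at the very end of the fingers, on their centre line; the grasp point (between the pads) lies r.grasp_offset behind it (r.grasp_offset is the distance from the TCP to the grasp point, in mm); z points along the fingers, x is the direction in which the jaws open and shut, and the axes are right-handed (so a half turn about z gives the same grasp; the last joint's range is limited). The gripper opens to 85 mm and grips with 20 to 120 N. Pads are 22 mm wide; open, the fingers measure 114 mm over their backs; the gripper's body (76 mm by 85 mm) begins 54 mm behind the grasp point. The pads swing forward as they close: fully open they stand 13 mm farther back than shut.
Start: joints at [73.625, 18.312, 89.639, -0, 72.044, -1.146], TCP at [151.043, 554.822, 231.338] pointing down, gripper open.
Joint ranges: [-177.97, 177.97], [-48.28, 115.42], [12.27, 149.76], [-77.06, 257.06], [2.81, 150.46], [-146.56, 146.56]. Speed limits (degrees/s): [147.25, 147.25, 180, 180, 180, 180].

INTERFACE

Orientations are given as [roll, pitch, yaw] about the fixed x, y, z axes, in that order (R = Rz(yaw) Ry(pitch) Rx(roll)).
In Python, from workcell import r, grab_frame, camera_info, close_job gives the robot as it stands.
- The arm moves only by the tool step_arm, never from a script. Its argument "targets" is a list of rows, each an object with "delta_rot": the turn, a rotation vector about the world's x, y, z in degrees, a list of three; "dp": the shift along the world's x, y, z in m, a list of three; "fingers": the closure, from 0 (fully open) to 1 (shut). A call has 1 to 12 rows; each row shifts and turns the commanded pose from where the row before left it; what a row does not reach is not made up. A row lasts 1/8 s, in which the tool goes at most 62.5 mm and 10.7 degrees, less where a joint would pass 70% of its speed; a pose out of reach is approached as far as the arm can. A call is refused whole if a number of a shift passes 0.0625 or a number of a turn 10.7, either way. A call with a gripper value outside its range is refused whole. The fingers move at their own pace and stop on an object; the grip force is fixed at half the most. Time passes only in rows, so rows that do not move let the fingers close. It gives the time, the measured TCP pose, the force and the opening at its end, in the units of the state.
- r.get_state(): the state, without advancing time (a new reading comes with each control period).
- grab_frame(name): name is "side" or "top" or "wrist"; returns the picture (480x640x3 uint8, red, green, blue); there is no depth.
- camera_info(name): a dict with "camera_matrix" (3x3 intrinsics, pixels), "rvec" (rotation vector, rad) and "tvec" (3), from world to camera coordinates, as OpenCV has them; the wrist camera has in their place "hand_eye" (4x4, takes a point from camera to tool coordinates, whose origin is the TCP and whose axes are the tool frame's). Camera axes: x right, y down, z forward; pixel columns grow to the right and rows downward; lengths in mm; the calibration is good to about 2 mm. The wrist camera is an equidistant fisheye: a pixel r from the principal point sees the ray r / f radians off the axis. A picture is of the moment at which its call begins: read the wrist's pose just before it. camera_info takes no time and is no camera call.
- close_job(): hands the job in, once; it reports no verdict.
The state is a dict: "time_s": time; "qpos": joint angles; "qd": joint speeds; "joint_torque": joint torques, N m; "tcp_pos": TCP position; "orientation": TCP orientation; "force": force on the tool from outside, world axes, zero at the start; "moment": the same for the moment, N m; "width": finger opening in mm.
Only numpy, scipy, OpenCV 4.12 (cv2) and the standard library are available. Lean on these libraries where they do the work, as an engineer would, in place of code of your own. Each camera call takes 0.05 s, during which the arm holds its last target.

TASK

Clamp the loose timber block in the plywood jig: lay it flat in the pocket, lengthwise between the end stop and the eccentric clamp, with its long side resting against the two side pins, and turn the clamp's bar knob counter-clockwise until the lobe bears firmly on the block's end (a clamping force of about 12 N), never forcing it past 30 N. Let go so that the clamp holds the block by itself, and leave the tape roll, the ink pot and the squeegee where they are.

Things in the scene. Friction and masses are not known exactly. Their poses are not given: they have to be found in the camera images.
- timber_block: Loose paint-stained timber block, a plain cuboid 42 x 75 x 30 mm (x, y, z in its frame), about 70 g (50 to 100 g), lying flat. Origin at the centre of its underside, z up. Either end may face the clamp.
- jig: Fixed clamping jig: plywood base 176 x 110 x 12 mm (x, y, z), origin at the centre of its underside, z up, turned up to 0.35 rad from the world axes. On its top (12 mm above the table): a steel eccentric clamp at the -x end (pivot at x = -38, y = 0 mm), an aluminium end stop with a black face plate at the +x end, two steel side pins on the +y side; the -y side is open.
- jig_pocket (a point): Point on top of the jig's base (12 mm above the table) in the middle of the pocket, at x = 20, y = 0 mm of the jig; axes as the jig's. The block belongs here with its 75 mm length along x and 42 mm width along y. Against both pins its centre is at y = 0 of this point; against the end stop at x = -2.5 to +2 mm.
- jig_pins (a point): Point midway between the two side pins at the height of their tops (jig x = 19, y = 25 mm; axes as the jig's). Pins: 8 mm diameter, 14 mm high above the base, axes 29 mm either side of this point along x. Between them a finger has 50 mm of room.
- stop_range (a point): Middle of the range of the end stop's face, 20 mm above the base; axes as the jig's; the stop is 50 mm wide, 20 mm high, 26 mm thick. It is adjustable: its black face plate (towards -x) stands anywhere up to 2.25 mm before or behind this point and is not measured, so it must be found by feel. The plate is backed by a stiff spring: it gives 1 mm for 8 N, 4 mm at most.
- cam: The eccentric with its bar knob. Origin on the pivot axis at the top of the jig's base. Steel disc of 48 mm diameter, 16 mm thick, 6 to 22 mm above the base, its centre 12 mm from the pivot on this body's -x side: the -x axis points to the lobe (far side 36 mm from the pivot, near side 12 mm). The clamping force is that of this disc on the block.
- knob_grip (a point): Grip point of the black bar knob on top of the disc: on the pivot axis, 65 mm above the table. The bar is 56 mm long (along this point's y), 12 mm thick (along its x), its top 77 mm and its underside 47 mm above the table. Axes turn with the knob, z up.
- cam_angle (a joint): Knob angle, 0 to 3.1 rad, counter-clockwise from above. At 0 (starts 0 to 0.3) lobe along the jig's -x, away from the block, bar along its y. Reach to the block: 24 - 12 cos(angle) mm; meets a seated block at 1.04 to 1.45. Turns free at 0.15 N m, stays where left; once it bears, force (7 N per 0.1 rad) and torque (0.025 to 0.04 N m per N) rise; let go, it springs back (1 to 4 N less), holds.
- tape_roll: Bystander: roll of tan paper tape lying flat, 92 mm across, 24 mm high; origin at the centre of its underside. Leave it alone.
- ink_pot: Bystander: small white ink pot with a screw lid, 67 mm across, 58 mm high; origin at the centre of its underside. Leave it alone.
- squeegee: Bystander: printing squeegee with a wooden handle, 85 x 150 x 25 mm, lying flat; origin at the centre of its underside. Leave it alone.
Mind the look-alikes: they are no part of the job. Of the things that look like the jig, the larger one is meant.

How it is judged (in metres and radians):
At the end, for the whole second after the job is handed in: The timber block lies flat (within 2 mm and 0.04 rad) on the jig's base, lengthwise in the pocket (within 0.04 rad), its long side within 2.5 mm of resting against the two side pins, at rest, and the eccentric disc alone bears on its end with 4 to 22 N (contact force between cam and timber_block between 4 and 22 N and y of timber_block in the frame of jig_pocket between -0.0025 and 0.0025 m and z of timber_block in the frame of jig_pocket between -0.002 and 0.002 m and angle between the y axis of timber_block and the x axis of jig, either way round below 0.04 rad and angle between timber_block's own z axis and vertical below 0.04 rad and linear speed of timber_block below 0.01 m/s); the robot touches nothing.
It fails at once if the eccentric is forced onto the block with more than 30 N (contact force between cam and timber_block above 30 N).
It fails at once if the tape roll is moved more than 15 mm (distance of tape_roll from where it was at the start of the episode above 0.015 m).
It fails at once if the ink pot is moved more than 15 mm (distance of ink_pot from where it was at the start of the episode above 0.015 m).
It fails at once if the squeegee is moved more than 15 mm (distance of squeegee from where it was at the start of the episode above 0.015 m).
It also fails if it takes over 72 s, if anything falls off the work surface, if the arm or the gripper's body presses on something with over 40 N, if the wrist force passes 120 N, or if a joint passes its speed limit or range.

## Working session

There is one attempt and no reset: what is moved stays moved. The work goes in short steps, Python scripts to look and compute and a tool call to move; the robot and the scene stay as the last step left them, time stands still between calls to the robot, and variables do not carry over. Pictures are saved under pics/ and viewed, and the job is handed in when it is done.

Besides the shell and the picture viewer there is one more tool, called after ">>>" as a command line: name --argument value ..., lists and objects as JSON in quotes. step_arm: Moves the arm, as the interface text tells. Its arguments: {"type":"object","properties":{"targets":{"type":"array","items":{"type":"object","properties":{"delta_rot":{"type":"array","items":{"type":"number"}},"dp":{"type":"array","items":{"type":"number"}},"fingers":{"type":"number"}}}}},"required":["targets"]}

```bash
ls; mkdir -p pics; python3 - <<'E'
from workcell import r, grab_frame, camera_info
import cv2
print(r.get_state(), r.grasp_offset)
for n in ("side","top","wrist"):
    print(n,camera_info(n))
    cv2.imwrite(f"pics/{n}0.png",grab_frame(n)[:,:,::-1])
E
```

```text
pics
{'time_s': 0.0, 'qpos': array([ 7.36259487e+01,  1.83504903e+01,  8.97066913e+01,  1.42952668e-03,
        7.20436370e+01, -1.14702560e+00]), 'qd': array([ 0.06611442, -0.08597714,  0.08709693, -0.01320219,  0.04468867,
        0.03058939]), 'joint_torque': array([-9.95864175e-04, -4.15505612e+01, -2.34170580e+01, -4.09303550e-05,
        7.75930588e-03,  2.41560321e-05]), 'tcp_pos': array([150.88831705, 554.35347546, 230.49185983]), 'orientation': array([-1.79996623e+02,  1.00771146e-01,  7.47725354e+01]), 'force': array([-0.01898598,  0.60628225,  0.17266502]), 'moment': array([-0.00721791,  0.01788824, -0.01263034]), 'width': 85.50370525424589} 18.700000000000003
side {'camera_matrix': array([[498.63539631,   0.        , 316.48230139],
       [  0.        , 498.63539631, 238.53462975],
       [  0.        ,   0.        ,   1.        ]]), 'rvec': array([ 0.28327688, -2.6475539 ,  1.49015749]), 'tvec': array([ 567.20376969,  123.58837985, 1031.14838585])}
top {'camera_matrix': array([[511.92171672,   0.        , 321.47906599],
       [  0.        , 511.92171672, 235.70159105],
       [  0.        ,   0.        ,   1.        ]]), 'rvec': array([ 2.183677  , -2.17927252,  0.04748589]), 'tvec': array([ 12.10601279, 554.48369961, 876.64515597])}
wrist {'camera_matrix': array([[371.64829954,   0.        , 322.0663499 ],
       [  0.        , 371.64829954, 241.1990446 ],
       [  0.        ,   0.        ,   1.        ]]), 'hand_eye': array([[ 9.99999990e-01,  8.99717487e-06,  1.41283918e-04,
         1.08763270e+00],
       [-5.12759995e-05,  9.53236547e-01,  3.02225220e-01,
        -7.66914127e+01],
       [-1.31957821e-04, -3.02225224e-01,  9.53236538e-01,
        -1.41837358e+02],
       [ 0.00000000e+00,  0.00000000e+00,  0.00000000e+00,
         1.00000000e+00]])}
```

View pics/top0.png

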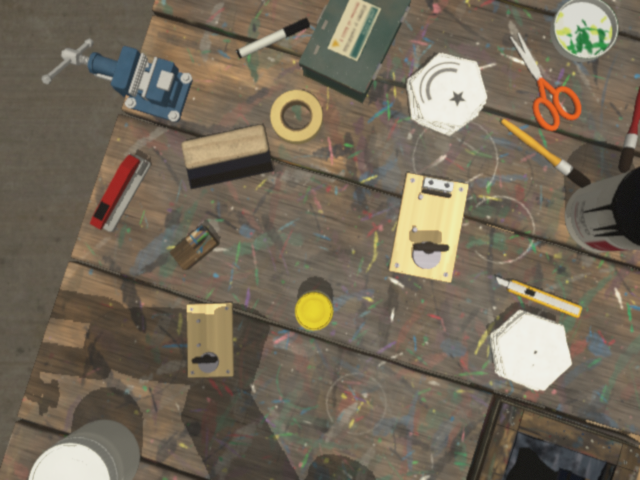

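View pics/side0.png

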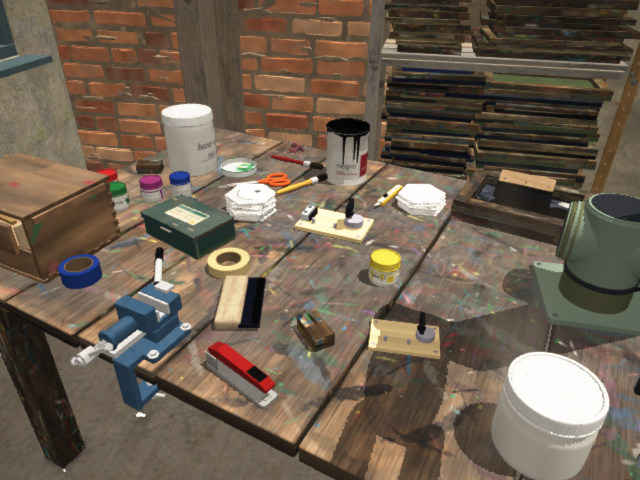

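View pics/wrist0.png

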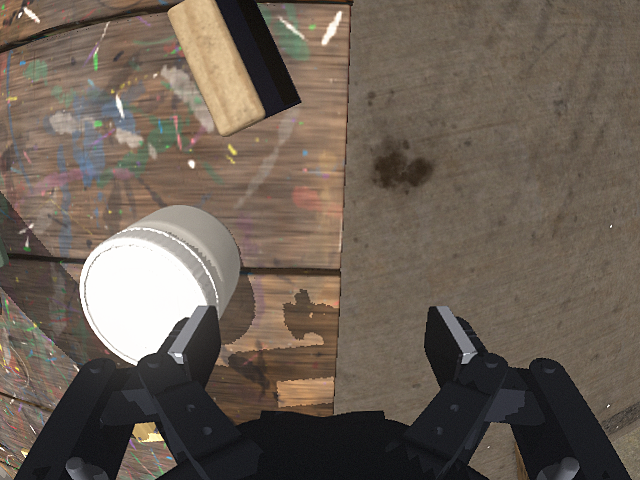

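The top picture shows the large jig at about (430,228), with the cam at its lower end (428,250), the stop at its upper end (437,186) and the pins to the left. The block is at (195,245). The squeegee is at (227,155), the tape at (296,115) and the pot at (314,310). The small jig at (210,340) is the look-alike.

```bash
cat > h.py <<'E'
from workcell import r, grab_frame, camera_info
import cv2, numpy as np
from scipy.spatial.transform import Rotation as Ro
np.set_printoptions(precision=2,suppress=True)
def proj(n,P):
    c=camera_info(n);return cv2.projectPoints(np.float64(P).reshape(-1,1,3),c['rvec'],c['tvec'],c['camera_matrix'],None)[0].reshape(-1,2)
def unproj(n,px,z):
    c=camera_info(n);K=c['camera_matrix'];R=cv2.Rodrigues(c['rvec'])[0];C=-R.T@c['tvec']
    out=[]
    for u in np.atleast_2d(px):
        d=R.T@np.linalg.solve(K,[u[0],u[1],1]);out.append(C+d*(z-C[2])/d[2])
    return np.array(out)
def wpose(s=None):
    s=s or r.get_state()
    T=np.eye(4);T[:3,:3]=Ro.from_euler('xyz',s['orientation'],degrees=True).as_matrix();T[:3,3]=s['tcp_pos'];return T
def wunproj(px,z,T):
    c=camera_info('wrist');K=c['camera_matrix'];M=T@c['hand_eye'];out=[]
    for u in np.atleast_2d(px):
        v=(np.array(u)-K[:2,2]);rr=np.hypot(*v);th=rr/K[0,0]
        d=np.r_[np.sin(th)*v/rr,np.cos(th)];d=M[:3,:3]@d;C=M[:3,3];out.append(C+d*(z-C[2])/d[2])
    return np.array(out)
def wproj(P,T):
    c=camera_info('wrist');K=c['camera_matrix'];M=np.linalg.inv(T@c['hand_eye']);out=[]
    for p in np.atleast_2d(P):
        q=M[:3,:3]@p+M[:3,3];th=np.arctan2(np.hypot(q[0],q[1]),q[2]);out.append(K[:2,2]+K[0,0]*th*q[:2]/np.hypot(q[0],q[1]))
    return np.array(out)
def frame(n,f):
    T=wpose();im=grab_frame(n)[:,:,::-1].copy();cv2.imwrite(f"pics/{f}.png",im);return im,T
def crop(im,x0,y0,w,h,k,f):
    cv2.imwrite(f"pics/{f}.png",cv2.resize(im[y0:y0+h,x0:x0+w],None,fx=k,fy=k,interpolation=cv2.INTER_CUBIC))
def st():
    s=r.get_state();print(round(s['time_s'],2),s['tcp_pos'],s['orientation'],'F',s['force'],'M',s['moment'],'w',round(s['width'],1),'q',s['qpos'])
E
python3 - <<'E'
from h import *
im=cv2.imread("pics/top0.png")
crop(im,380,160,100,130,6,"top0j"); crop(im,160,210,80,70,8,"top0b")
print(unproj('top',[(430,228)],12),unproj('top',[(195,245),(227,155),(296,115),(314,310)],0),unproj('top',[(210,340)],12))
E
```

```text
[[ 568.57 -176.7    12.  ]] [[538.55 239.35   0.  ]
 [701.05 184.29   0.  ]
 [774.02  60.16   0.  ]
 [424.16  26.39   0.  ]] [[372.56 206.97  12.  ]]
```

View pics/top0j.png

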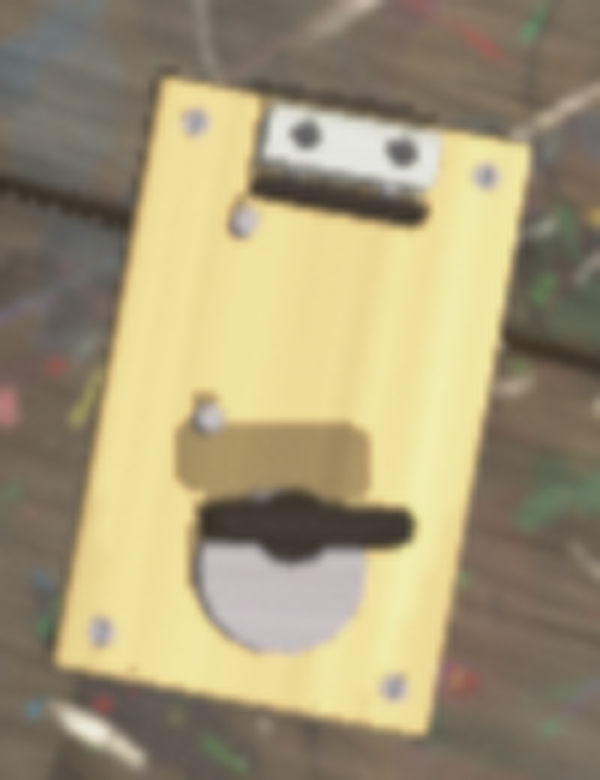

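View pics/top0b.png

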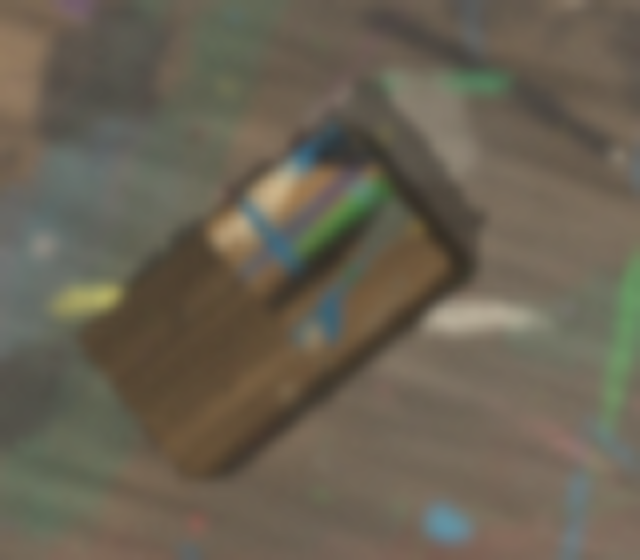

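```bash
python3 - <<'E'
from h import *
c=camera_info('top');R=cv2.Rodrigues(c['rvec'])[0];print(-R.T@c['tvec'])
P=unproj('top',np.array([(160,78),(530,143),(430,735),(58,665)])/6+[380,160],12);print(P,P.mean(0))
print([np.linalg.norm(P[i]-P[(i+1)%4]) for i in range(4)])
for a,b in((3,0),(2,1)):d=P[b]-P[a];print(np.degrees(np.arctan2(d[1],d[0])))
B=unproj('top',np.array([(80,330),(200,478),(460,275),(335,125)])/8+[160,210],30);print(B,B.mean(0))
print([np.linalg.norm(B[i]-B[(i+1)%4]) for i in range(4)])
for a,b in((0,3),(1,2)):d=B[b]-B[a];print(np.degrees(np.arctan2(d[1],d[0])))
E
```

```text
[499.57  -2.86 909.14]
[[ 665.82 -136.7    12.  ]
 [ 646.51 -244.66   12.  ]
 [ 473.6  -213.24   12.  ]
 [ 493.55 -105.81   12.  ]] [ 569.87 -175.11   12.  ]
[np.float64(109.67049434641518), np.float64(175.74292099090846), np.float64(109.26343981337416), np.float64(175.02097459900924)]
-10.16485232263999
-10.29823201168853
[[526.38 274.54  30.  ]
 [494.58 247.9   30.  ]
 [538.41 192.38  30.  ]
 [570.83 220.01  30.  ]] [532.55 233.71  30.  ]
[np.float64(41.485133223982), np.float64(70.7355900047197), np.float64(42.59464417952073), np.float64(70.34730895536455)]
-50.81540086565482
-51.70886595138946
```

```bash
python3 - <<'E'
from h import *
T=wpose()
for z in (80,120,160,200):
    print(z,unproj('top',[(70,478),(30,478),(110,478)],z)[:,:2].ravel(),unproj('side',[(555,390),(503,390),(607,390)],z)[:,:2].ravel(),wunproj([(148,305),(85,290)],z,T)[:,:2].ravel())
print(wpose()[:3,:3])
E
```

```text
80 [163.87 411.17 163.25 475.44 164.49 347.08] [155.41 356.63 228.88 372.84  81.69 340.36] [184.82 373.15 153.67 304.88]
120 [180.07 391.2  179.47 452.37 180.66 330.2 ] [172.72 397.04 240.9  412.09 104.33 381.94] [170.11 400.87 143.22 341.94]
160 [196.26 371.22 195.7  429.29 196.82 313.31] [190.04 437.45 252.92 451.33 126.96 423.53] [155.4  428.59 132.77 378.99]
200 [212.46 351.25 211.92 406.22 212.99 296.43] [207.36 477.86 264.94 490.57 149.59 465.11] [140.7  456.31 122.33 416.05]
[[ 0.26  0.96 -0.  ]
 [ 0.96 -0.26 -0.  ]
 [-0.   -0.   -1.  ]]
```

>>> step_arm --targets '[{"dp":[0.042,-0.036,0],"delta_rot":[0,0,-4],"fingers":0},{"dp":[0.042,-0.036,0],"delta_rot":[0,0,-4],"fingers":0},{"dp":[0.042,-0.036,0],"delta_rot":[0,0,-4],"fingers":0},{"dp":[0.042,-0.036,0],"delta_rot":[0,0,-4],"fingers":0},{"dp":[0.042,-0.036,0],"delta_rot":[0,0,-4],"fingers":0},{"dp":[0.042,-0.036,0],"delta_rot":[0,0,-4],"fingers":0},{"dp":[0.042,-0.036,-0.02],"delta_rot":[0,0,-4],"fingers":0},{"dp":[0.042,-0.036,-0.02],"delta_rot":[0,0,-4],"fingers":0},{"dp":[0.042,-0.036,-0.02],"delta_rot":[0,0,-4],"fingers":0},{"dp":[0,0,0],"delta_rot":[0,0,0],"fingers":0},{"dp":[0,0,0],"delta_rot":[0,0,0],"fingers":0}]'

```text
time_s: 1.52
tcp_pos: [528.7, 230.9, 171.1]
orientation: [-180.0, 0.0, 38.8]
force: [0.1, 0.6, 1.1]
width: 85.5
```

```bash
python3 - <<'E'
from h import *
st();im,T=frame('wrist','w1')
E
```

```text
1.52 [528.71 230.89 171.13] [-179.96    0.04   38.76] F [0.1  0.59 1.07] M [-0.01  0.02 -0.03] w 85.5 q [ 22.43  21.01  94.66   0.03  64.38 -16.34]
```

View pics/w1.png

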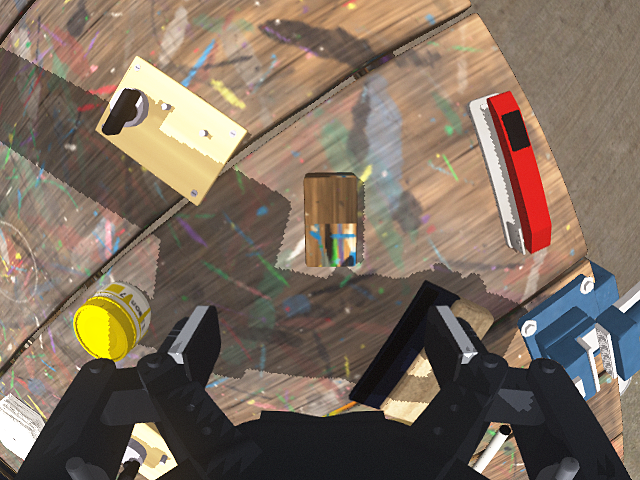

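```bash
python3 - <<'E'
from h import *
im=cv2.imread('pics/w1.png');crop(im,285,155,100,130,6,'w1b')
T=wpose()
print(wproj([[528.7,230.9,0],[528.7,230.9,30]],T))
print(unproj('top',[(192,188),(183,142)],12))
E
```

```text
[[320.31 217.85]
 [320.18 226.99]]
[[639.24 243.31  12.  ]
 [721.97 260.95  12.  ]]
```

View pics/w1b.png

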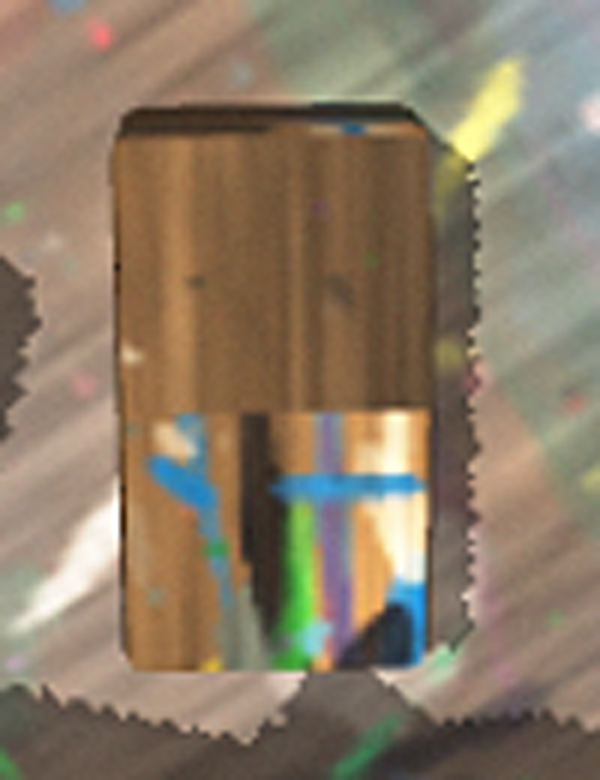

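```bash
python3 - <<'E'
from h import *
T=wpose()
B=wunproj(np.array([(114,130),(434,132),(431,672),(120,672)])/6+[285,155],30,T);print(B,B.mean(0))
print([np.linalg.norm(B[i]-B[(i+1)%4]) for i in range(4)])
for a,b in((0,3),(1,2)):d=B[b]-B[a];print(np.degrees(np.arctan2(d[1],d[0])))
E
```

```text
[[493.96 254.38  30.  ]
 [525.95 279.92  30.  ]
 [573.46 223.23  30.  ]
 [540.25 196.61  30.  ]] [533.4  238.53  30.  ]
[np.float64(40.926346802147755), np.float64(73.9621756945599), np.float64(42.55933250801993), np.float64(74.03273432590068)]
-51.298877036762114
-50.03371254497534
```

>>> step_arm --targets '[{"dp":[0.004,0.006,-0.05],"delta_rot":[0,0,0.5],"fingers":0},{"dp":[0,0,-0.05],"delta_rot":[0,0,0],"fingers":0},{"dp":[0,0,-0.045],"delta_rot":[0,0,0],"fingers":0},{"dp":[0,0,-0.02],"delta_rot":[0,0,0],"fingers":0},{"dp":[0,0,0],"delta_rot":[0,0,0],"fingers":0}]'

```text
time_s: 2.2
tcp_pos: [531.4, 237.7, 5.5]
orientation: [-179.9, 0.1, 39.4]
force: [-0.6, 0.1, -0.3]
width: 85.0
```

```bash
python3 - <<'E'
from h import *
st();im,T=frame('wrist','w2')
E
```

```text
2.2 [531.39 237.67   5.54] [-179.95    0.15   39.4 ] F [-0.55  0.1  -0.35] M [-0.03 -0.03  0.01] w 85.0 q [ 22.96  31.92 104.36   0.01  43.87 -16.45]
```

View pics/w2.png

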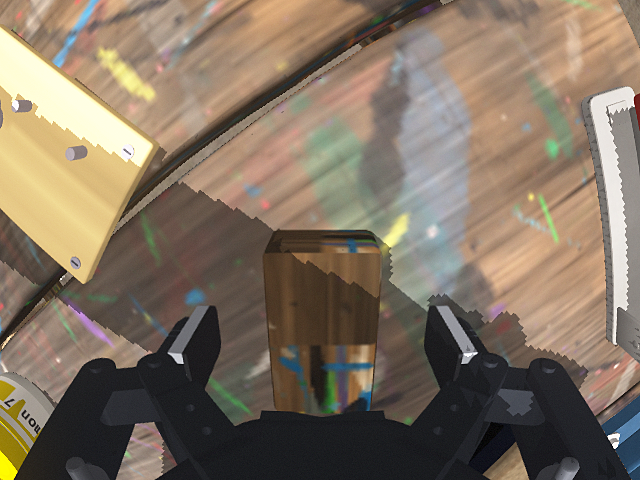

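>>> step_arm --targets '[{"dp":[0,0,0],"delta_rot":[0,0,0],"fingers":0.5},{"dp":[0,0,0],"delta_rot":[0,0,0],"fingers":1},{"dp":[0,0,0],"delta_rot":[0,0,0],"fingers":1},{"dp":[0,0,0],"delta_rot":[0,0,0],"fingers":1},{"dp":[0,0,0],"delta_rot":[0,0,0],"fingers":1},{"dp":[0,0,0],"delta_rot":[0,0,0],"fingers":1}]'

```text
time_s: 3.0
tcp_pos: [533.9, 237.2, 7.7]
orientation: [180.0, -0.1, 39.3]
force: [-0.9, 1.2, 6.2]
width: 41.0
```

```bash
python3 - <<'E'
from h import *
st()
T=wpose();print(wunproj([(265,255),(380,250)],30,T), np.array([268,255]))
im,T=frame('wrist','w3')
E
```

```text
3.0 [533.85 237.2    7.72] [179.97  -0.14  39.27] F [-0.88  1.21  6.23] M [0.02 0.22 0.02] w 41.0 q [ 22.82  31.77 104.21   0.01  43.87 -16.45]
[[497.61 252.22  30.  ]
 [527.08 278.6   30.  ]] [268 255]
```

View pics/w3.png

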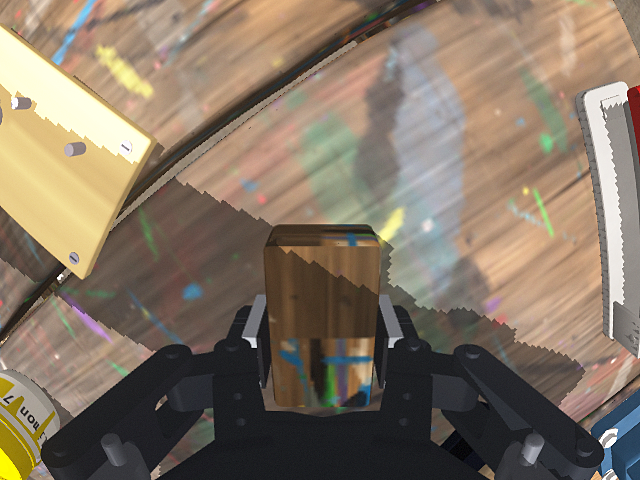

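```bash
python3 - <<'E'
from h import *
im=cv2.imread('pics/w3.png');crop(im,240,215,160,200,4,'w3b')
T=wpose()
# predicted block outline, centre offset in tool y
for off in (-8,-4,0,4):
    P=[]
    for sx,sy in((-21,-37.5),(21,-37.5),(21,37.5),(-21,37.5)):
        P.append(T[:3,3]+T[:3,0]*sx+T[:3,1]*(sy+off))
    P=np.array(P);P[:,2]=30
    print(off,wproj(P,T).ravel())
E
```

```text
-8 [256.35 224.32 381.37 224.18 369.34 397.38 269.64 397.4 ]
-4 [256.93 235.71 380.84 235.58 368.69 404.16 270.35 404.19]
0 [257.55 246.9  380.28 246.78 368.05 410.72 271.06 410.75]
4 [258.18 257.87 379.7  257.77 367.41 417.07 271.77 417.1 ]
```

View pics/w3b.png

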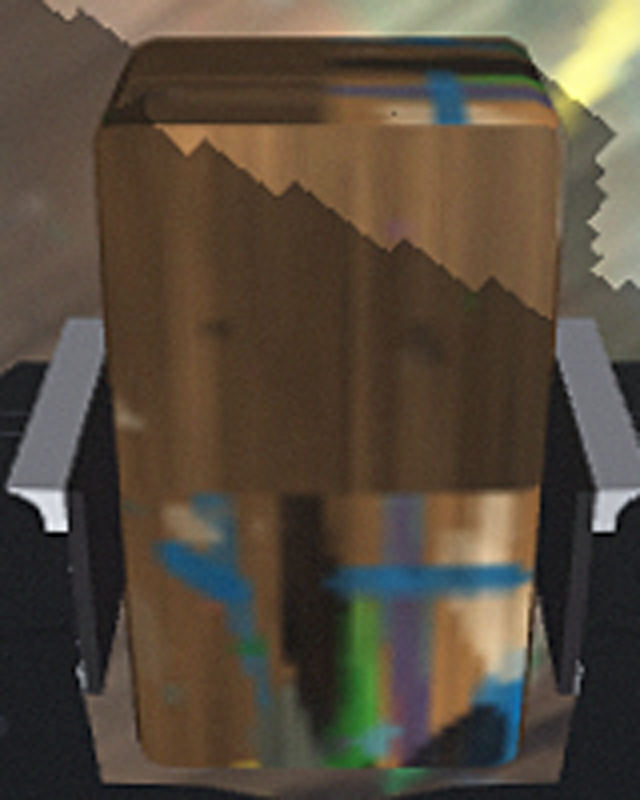

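>>> step_arm --targets '[{"dp":[0,0,0.05],"delta_rot":[0,0,0],"fingers":1},{"dp":[0,0,0.05],"delta_rot":[0,0,0],"fingers":1},{"dp":[0.018,-0.054,0.04],"delta_rot":[0,0,5],"fingers":1},{"dp":[0.018,-0.054,0],"delta_rot":[0,0,5],"fingers":1},{"dp":[0.018,-0.054,0],"delta_rot":[0,0,5],"fingers":1},{"dp":[0.018,-0.054,0],"delta_rot":[0,0,5],"fingers":1},{"dp":[0.018,-0.054,0],"delta_rot":[0,0,5],"fingers":1},{"dp":[0.018,-0.054,0],"delta_rot":[0,0,5],"fingers":1},{"dp":[0.018,-0.054,0],"delta_rot":[0,0,5],"fingers":1},{"dp":[0.018,-0.054,0],"delta_rot":[0,0,5.5],"fingers":1},{"dp":[0,0,0],"delta_rot":[0,0,0],"fingers":1},{"dp":[0,0,0],"delta_rot":[0,0,0],"fingers":1}]'

```text
time_s: 4.55
tcp_pos: [674.6, -189.5, 141.7]
orientation: [-179.9, -0.0, 79.7]
force: [1.2, 0.1, -0.7]
width: 40.8
```

```bash
python3 - <<'E'
from h import *
st();im,T=frame('wrist','w4')
E
```

```text
4.55 [ 674.61 -189.49  141.71] [-179.91   -0.05   79.7 ] F [ 1.22  0.12 -0.68] M [ 0.01 -0.   -0.04] w 40.8 q [-16.65  33.02  78.52   0.04  68.56 -96.37]
```

View pics/w4.png

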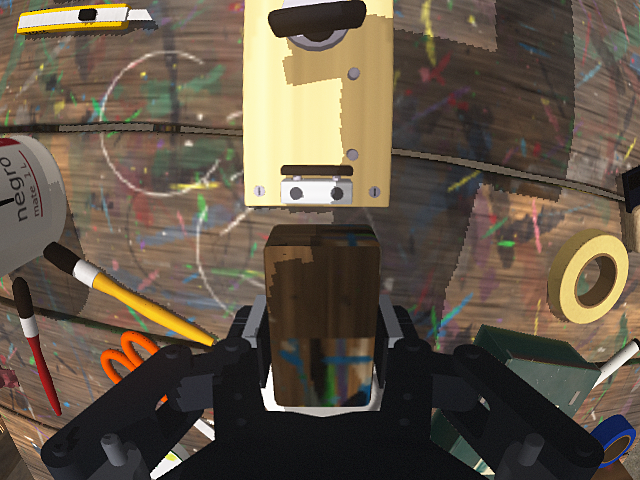

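The jig is well in view from the wrist: pins at (353,74) and (352,155), stop plate's dark face at (317,170), base edge at y≈207, knob at (318,18).

```bash
python3 - <<'E'
from h import *
im=cv2.imread('pics/w4.png');crop(im,235,0,165,215,3.7,'w4j')
E
```

```text
(no output)
```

View pics/w4j.png

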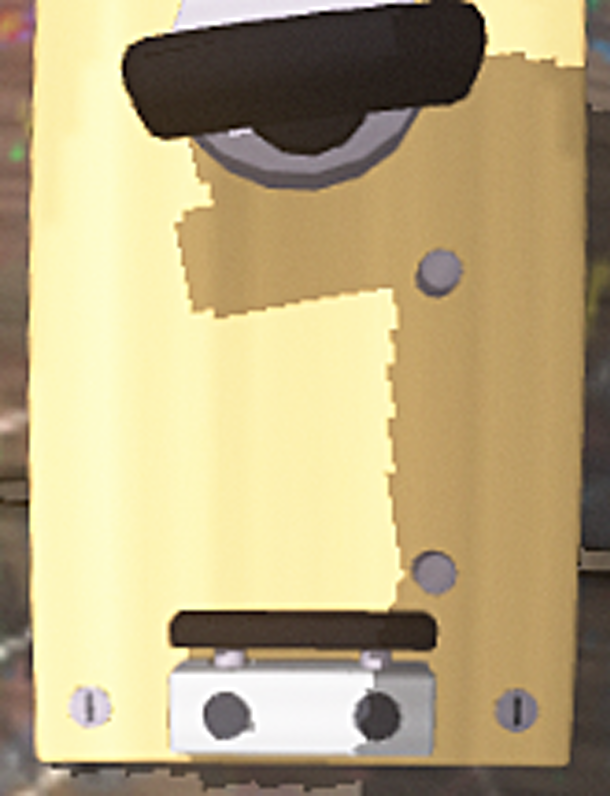

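```bash
python3 - <<'E'
from h import *
T=wpose();u=lambda l:np.array(l)/3.7+[235,0]
p=wunproj(u([(442,270),(436,570)]),26,T);print('pins',p,np.linalg.norm(p[1]-p[0]))
b=wunproj(u([(37,765),(570,765)]),12,T);print('base corners',b,np.linalg.norm(b[1]-b[0]))
f=wunproj(u([(172,613),(436,613)]),32,T);print('face',f,np.linalg.norm(f[1]-f[0]))
k=wunproj(u([(125,75),(160,135),(480,40),(465,98)]),77,T);print('knob',k)
e=wunproj(u([(28,300),(586,300)]),12,T);print('edges',e)
# fit jig pose
L=np.array([(-10,25),(48,25),(88,-55),(88,55)],float);W=np.vstack([p[:,:2],b[:,:2]])
def fit(L,W):
    lc,wc=L.mean(0),W.mean(0);H=(L-lc).T@(W-wc);a=np.arctan2(H[0,1]-H[1,0],H[0,0]+H[1,1]);R=np.array([[np.cos(a),-np.sin(a)],[np.sin(a),np.cos(a)]]);t=wc-R@lc;return a,R,t
a,R,t=fit(L,W);print(np.degrees(a),t,'res',W-(L@R.T+t))
inv=lambda X:(np.atleast_2d(X)[:,:2]-t)@R
print('face local',inv(f),'edges',inv(e),'knob',inv(k),'top cam corners',inv([[665.82,-136.7],[646.51,-244.66],[473.6,-213.24],[493.55,-105.81]]))
print('pocket',R@[20,0]+t,'pivot',R@[-38,0]+t)
E
```

```text
pins [[ 565.69 -145.59   26.  ]
 [ 621.38 -156.39   26.  ]] 56.726284825049795
base corners [[ 646.76 -241.91   12.  ]
 [ 666.22 -134.65   12.  ]] 109.0145025484363
face [[ 620.03 -205.76   32.  ]
 [ 628.72 -158.12   32.  ]] 48.426519621743
knob [[ 533.1  -191.93   77.  ]
 [ 543.93 -188.45   77.  ]
 [ 537.07 -138.94   77.  ]
 [ 546.17 -142.96   77.  ]]
edges [[ 554.   -224.41   12.  ]
 [ 573.73 -116.98   12.  ]]
-10.5543211174201 [ 570.13 -172.12] res [[ 0.82  0.13]
 [-0.52 -0.06]
 [ 0.19  0.4 ]
 [-0.49 -0.48]]
face local [[ 55.22 -23.93]
 [ 55.03  24.5 ]] edges [[ -6.27 -54.36]
 [ -6.56  54.87]] knob [[-32.77 -26.25]
 [-22.77 -20.85]
 [-38.58  26.57]
 [-28.9   24.28]] top cam corners [[ 87.58  52.35]
 [ 88.37 -57.32]
 [-87.36 -58.1 ]
 [-87.43  51.17]]
pocket [ 589.79 -175.79] pivot [ 532.77 -165.16]
```

>>> step_arm --targets '[{"dp":[-0.045,0.004,0],"delta_rot":[0,0,0],"fingers":1},{"dp":[-0.046,0.004,0],"delta_rot":[0,0,0],"fingers":1},{"dp":[0,0,-0.04],"delta_rot":[0,0,0],"fingers":1},{"dp":[0,0,-0.03],"delta_rot":[0,0,0],"fingers":1},{"dp":[0,0,-0.02],"delta_rot":[0,0,0],"fingers":1},{"dp":[0,0,0],"delta_rot":[0,0,0],"fingers":1},{"dp":[0,0,0],"delta_rot":[0,0,0],"fingers":1}]'

```text
time_s: 5.48
tcp_pos: [584.9, -181.1, 53.4]
orientation: [179.9, 0.0, 79.8]
force: [-0.8, 0.1, -1.1]
width: 41.0
```

```bash
python3 - <<'E'
from h import *
st();im,T=frame('wrist','w5');im2,_=frame('top','t5');crop(im2,370,150,120,140,4,'t5j')
E
```

```text
5.47 [ 584.85 -181.07   53.41] [179.9    0.01  79.83] F [-0.79  0.05 -1.05] M [-0.02 -0.01 -0.03] w 41.0 q [-18.28  30.49  97.87   0.01  51.54 -98.12]
```

View pics/w5.png

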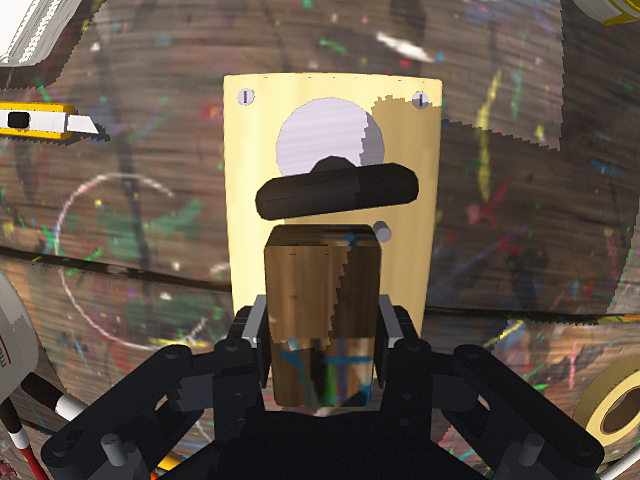

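View pics/t5j.png

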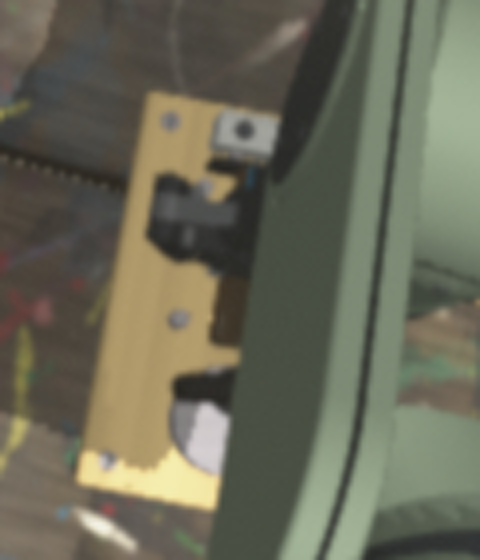

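```bash
python3 - <<'E'
from h import *
im=cv2.imread('pics/w5.png');crop(im,210,60,240,200,3.3,'w5j')
E
```

```text
(no output)
```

View pics/w5j.png

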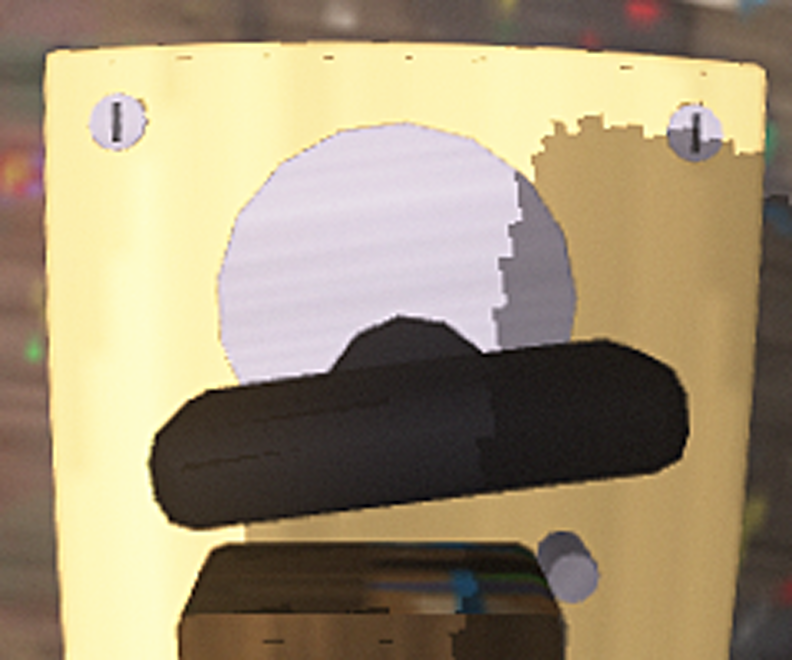

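```bash
python3 - <<'E'
from h import *
T=wpose();u=lambda l:np.array(l)/3.3+[210,60]
b=wunproj(u([(45,52),(766,66)]),12,T)[:,:2]
p=wunproj(u([(577,578)]),26,T)[:,:2]
k=wunproj(u([(242,527),(652,474)]),77,T)[:,:2];
k2=wunproj(u([(242,527),(652,474)]),62,T)[:,:2];
print(b,np.linalg.norm(b[0]-b[1]),p)
a=np.radians(-10.4);R=np.array([[np.cos(a),-np.sin(a)],[np.sin(a),np.cos(a)]])
print('origin est',b-np.array([(-88,-55),(-88,55)])@R.T, p-np.array([-10,25])@R.T)
d=b[1]-b[0];print('yaw',np.degrees(np.arctan2(d[1],d[0]))-90)
d=k[1]-k[0];print('bar ang',np.degrees(np.arctan2(d[1],d[0]))-90+10.4)
B=wunproj(u([(182,612),(565,612)]),41-7.7+4.3,T);print('block far top at z',B)
t=np.array([570.1,-172.8])
for z in (72,73.5,75):
  B=wunproj(u([(182,612),(565,612)]),z,T)[:,:2];print(z,(B-t)@R,np.linalg.norm(B[1]-B[0]))
print('tcp local',(T[:2,3]-t)@R)
E
```

```text
[[ 474.4  -209.79]
 [ 494.77 -103.43]] 108.3011933446368 [[ 565.1 -146.2]]
origin est [[ 570.88 -171.58]
 [ 571.4  -173.41]] [[ 570.43 -172.59]]
yaw -10.845256640525506
bar ang 7.970797425591153
block far top at z [[ 556.57 -201.36   37.6 ]
 [ 565.82 -149.87   37.6 ]]
72 [[-19.62 -24.98]
 [-19.77  15.93]] 40.90809458891681
73.5 [[-20.12 -24.73]
 [-20.26  15.68]] 40.41039793247747
75 [[-20.62 -24.49]
 [-20.76  15.42]] 39.91270127603811
tcp local [16.26 -5.86]
```

>>> step_arm --targets '[{"dp":[-0.003,0.0005,-0.01],"delta_rot":[0,0,-0.3],"fingers":1},{"dp":[0,0,-0.018],"delta_rot":[0,0,0],"fingers":1},{"dp":[0,0,-0.002],"delta_rot":[0,0,0],"fingers":1},{"dp":[0,0,0],"delta_rot":[0,0,0],"fingers":1},{"dp":[0,0,0],"delta_rot":[0,0,0],"fingers":1}]'

```text
time_s: 6.2
tcp_pos: [581.5, -181.3, 22.8]
orientation: [180.0, -0.0, 79.5]
force: [-0.3, 0.5, -1.0]
width: 40.6
```

```bash
python3 - <<'E'
from h import *
st()
im,T=frame('side','s6');crop(im,280,170,110,90,7,'s6j');im,T=frame('wrist','w6')
E
```

```text
6.2 [ 581.48 -181.31   22.8 ] [179.95  -0.    79.46] F [-0.28  0.47 -1.02] M [-0.02 -0.01  0.  ] w 40.6 q [-18.4   32.38  99.86   0.01  47.72 -97.87]
```

View pics/s6j.png

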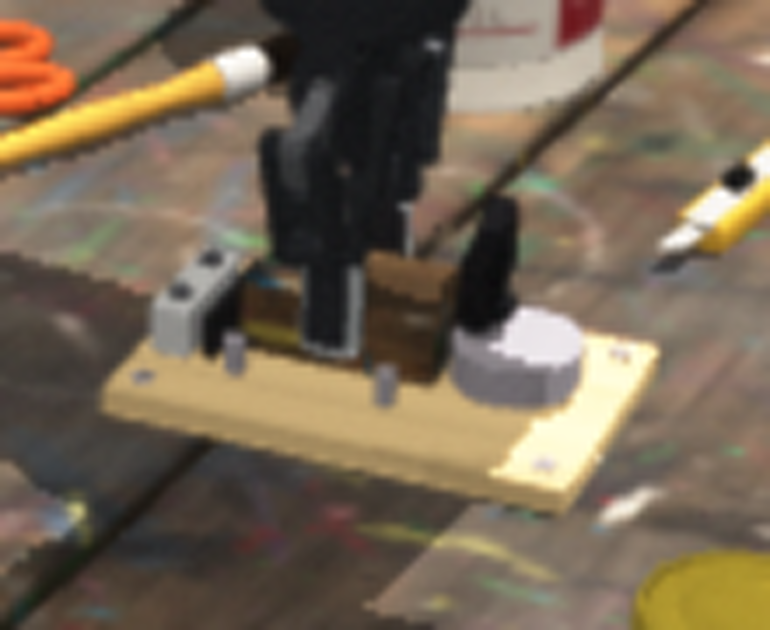

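View pics/w6.png

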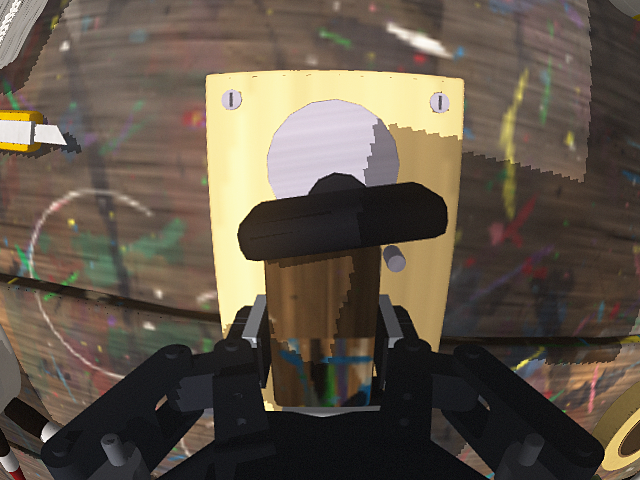

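The block sits between stop and cam, short of the pins. I'll lower it to contact in small steps.

>>> step_arm --targets '[{"dp":[0,0,-0.0015],"delta_rot":[0,0,0],"fingers":1},{"dp":[0,0,-0.001],"delta_rot":[0,0,0],"fingers":1},{"dp":[0,0,-0.0005],"delta_rot":[0,0,0],"fingers":1},{"dp":[0,0,0],"delta_rot":[0,0,0],"fingers":1},{"dp":[0,0,0],"delta_rot":[0,0,0],"fingers":1}]'

```text
time_s: 6.92
tcp_pos: [581.2, -181.2, 19.7]
orientation: [180.0, -0.0, 79.5]
force: [-2.1, 0.5, 5.7]
width: 41.0
```

>>> step_arm --targets '[{"dp":[0.0003,0.0015,0.0003],"delta_rot":[0,0,0],"fingers":1},{"dp":[0.0003,0.0015,0],"delta_rot":[0,0,0],"fingers":1},{"dp":[0,0,0],"delta_rot":[0,0,0],"fingers":1},{"dp":[0,0,0],"delta_rot":[0,0,0],"fingers":1}]'

```text
time_s: 7.42
tcp_pos: [582.3, -178.4, 19.7]
orientation: [179.9, 0.0, 79.5]
force: [-0.2, -2.8, 3.7]
width: 40.8
```

>>> step_arm --targets '[{"dp":[0.0002,0.001,0],"delta_rot":[0,0,0],"fingers":1},{"dp":[0,0,0],"delta_rot":[0,0,0],"fingers":1},{"dp":[0,0,0],"delta_rot":[0,0,0],"fingers":1}]'

```text
time_s: 7.8
tcp_pos: [582.3, -177.3, 19.7]
orientation: [180.0, 0.0, 79.5]
force: [0.3, -2.7, 4.0]
width: 40.8
```

>>> step_arm --targets '[{"dp":[0.0001,0.0007,0],"delta_rot":[0,0,0],"fingers":1},{"dp":[0,0,0],"delta_rot":[0,0,0],"fingers":1},{"dp":[0,0,0],"delta_rot":[0,0,0],"fingers":1}]'

```text
time_s: 8.18
tcp_pos: [582.3, -176.6, 19.7]
orientation: [180.0, -0.0, 79.5]
force: [0.2, -2.9, 4.4]
width: 40.9
```

>>> step_arm --targets '[{"dp":[0.0001,0.0007,0],"delta_rot":[0,0,0],"fingers":1},{"dp":[0,0,0],"delta_rot":[0,0,0],"fingers":1},{"dp":[0,0,0],"delta_rot":[0,0,0],"fingers":1}]'

```text
time_s: 8.55
tcp_pos: [582.3, -176.3, 19.7]
orientation: [180.0, 0.0, 79.5]
force: [-0.6, -4.4, 4.6]
width: 40.6
```

>>> step_arm --targets '[{"dp":[0.0001,0.0007,0],"delta_rot":[0,0,0],"fingers":1},{"dp":[0,0,0],"delta_rot":[0,0,0],"fingers":1},{"dp":[0,0,0],"delta_rot":[0,0,0],"fingers":1}]'

```text
time_s: 8.93
tcp_pos: [582.3, -176.2, 19.7]
orientation: [180.0, 0.1, 79.5]
force: [-0.8, -7.6, 4.9]
width: 40.7
```

```bash
python3 - <<'E'
from h import *
st()
im,T=frame('wrist','w7');crop(im,200,60,270,240,3,'w7c')
E
```

```text
8.93 [ 582.32 -176.16   19.73] [179.97   0.08  79.48] F [-0.84 -7.63  4.88] M [-1.18  0.1  -0.2 ] w 40.7 q [-17.87  32.55 100.1   -0.1   47.3  -97.28]
```

View pics/w7c.png

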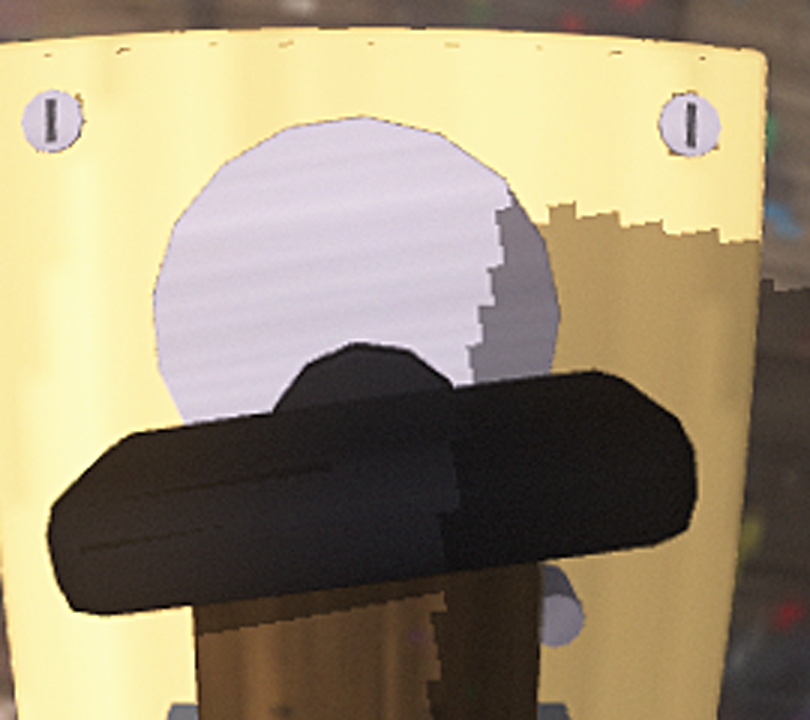

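>>> step_arm --targets '[{"dp":[0.0009,-0.0004,0],"delta_rot":[0,0,-0.3],"fingers":1},{"dp":[0.001,-0.0002,0],"delta_rot":[0,0,0],"fingers":1},{"dp":[0,0,0],"delta_rot":[0,0,0],"fingers":1},{"dp":[0,0,0],"delta_rot":[0,0,0],"fingers":1}]'

```text
time_s: 9.48
tcp_pos: [582.3, -176.1, 19.7]
orientation: [-179.8, 0.0, 79.2]
force: [-4.9, -5.5, 8.7]
width: 41.1
```

>>> step_arm --targets '[{"dp":[0.0007,-0.0001,0],"delta_rot":[0,0,0],"fingers":1},{"dp":[0,0,0],"delta_rot":[0,0,0],"fingers":1},{"dp":[0,0,0],"delta_rot":[0,0,0],"fingers":1}]'

```text
time_s: 9.85
tcp_pos: [582.3, -176.1, 19.7]
orientation: [-179.7, 0.0, 79.2]
force: [-6.3, -6.1, 9.5]
width: 41.0
```

>>> step_arm --targets '[{"dp":[0.0007,-0.0001,0],"delta_rot":[0,0,0],"fingers":1},{"dp":[0,0,0],"delta_rot":[0,0,0],"fingers":1},{"dp":[0,0,0],"delta_rot":[0,0,0],"fingers":1}]'

```text
time_s: 10.22
tcp_pos: [582.3, -176.0, 19.7]
orientation: [-179.6, 0.0, 79.2]
force: [-8.7, -5.8, 11.3]
width: 40.9
```

```bash
python3 - <<'E'
from h import *
st()
E
```

```text
10.22 [ 582.3  -176.05   19.73] [-179.61    0.05   79.2 ] F [-8.66 -5.76 11.33] M [-0.81  1.09  0.02] w 40.9 q [-17.86  32.71  99.77  -0.13  47.89 -96.97]
```

>>> step_arm --targets '[{"dp":[0,0,0.0007],"delta_rot":[0,0,0],"fingers":1},{"dp":[0,0,0.0005],"delta_rot":[0,0,0],"fingers":1},{"dp":[0,0,0],"delta_rot":[0,0,0],"fingers":1},{"dp":[0,0,0],"delta_rot":[0,0,0],"fingers":1}]'

```text
time_s: 10.72
tcp_pos: [582.3, -176.1, 19.9]
orientation: [-179.6, 0.0, 79.2]
force: [-5.8, -5.8, 4.6]
width: 40.7
```

```bash
python3 - <<'E'
from h import *
st()
E
```

```text
10.72 [ 582.34 -176.07   19.86] [-179.59    0.05   79.21] F [-5.8  -5.82  4.62] M [-0.96  0.8  -0.06] w 40.7 q [-17.85  32.71  99.74  -0.13  47.94 -96.97]
```

>>> step_arm --targets '[{"dp":[0,-0.0006,0.0006],"delta_rot":[0,0,0],"fingers":1},{"dp":[0,-0.0006,0.0004],"delta_rot":[0,0,0],"fingers":1},{"dp":[0,0,0],"delta_rot":[0,0,0],"fingers":1},{"dp":[0,0,0],"delta_rot":[0,0,0],"fingers":1}]'

```text
time_s: 11.22
tcp_pos: [585.2, -176.7, 21.2]
orientation: [-179.9, -0.0, 79.2]
force: [-0.9, -1.8, -0.9]
width: 41.1
```

```bash
python3 - <<'E'
from h import *
st()
im,T=frame('side','s8');crop(im,280,170,110,90,7,'s8j')
E
```

```text
11.22 [ 585.21 -176.69   21.21] [-179.92   -0.03   79.17] F [-0.94 -1.75 -0.92] M [-0.28  0.19  0.04] w 41.1 q [-17.89  32.7   99.51   0.03  47.87 -97.08]
```

View pics/s8j.png

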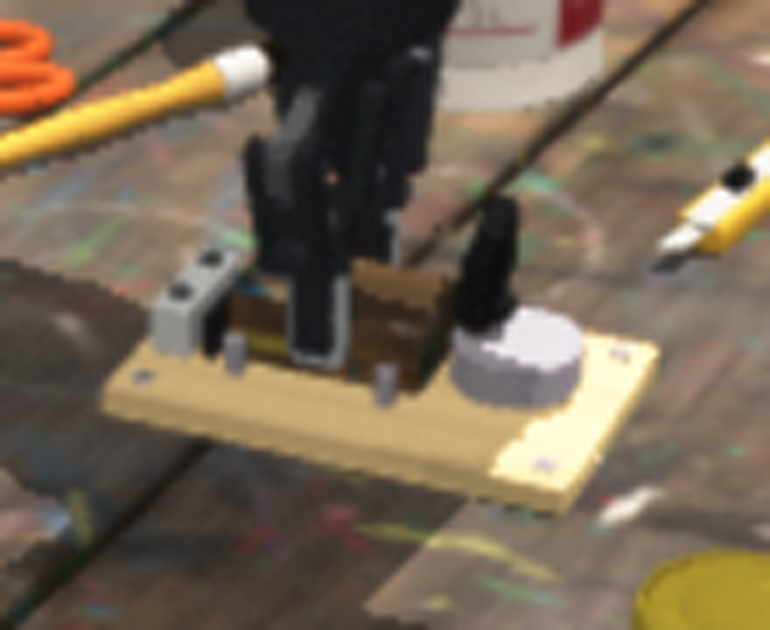

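>>> step_arm --targets '[{"dp":[0.0007,-0.0001,-0.0007],"delta_rot":[0,0,0],"fingers":1},{"dp":[0,0,0],"delta_rot":[0,0,0],"fingers":1},{"dp":[0,0,0],"delta_rot":[0,0,0],"fingers":1}]'

```text
time_s: 11.65
tcp_pos: [586.7, -177.0, 21.2]
orientation: [180.0, -0.0, 79.2]
force: [-0.4, -0.9, -1.1]
width: 40.6
```

>>> step_arm --targets '[{"dp":[0.0007,-0.0001,0],"delta_rot":[0,0,0],"fingers":1},{"dp":[0,0,0],"delta_rot":[0,0,0],"fingers":1},{"dp":[0,0,0],"delta_rot":[0,0,0],"fingers":1}]'

```text
time_s: 12.02
tcp_pos: [587.2, -177.2, 21.1]
orientation: [180.0, -0.0, 79.2]
force: [-0.1, 0.3, -0.6]
width: 40.6
```

>>> step_arm --targets '[{"dp":[0.0007,-0.0001,0],"delta_rot":[0,0,0],"fingers":1},{"dp":[0,0,0],"delta_rot":[0,0,0],"fingers":1},{"dp":[0,0,0],"delta_rot":[0,0,0],"fingers":1}]'

```text
time_s: 12.4
tcp_pos: [587.7, -177.4, 21.1]
orientation: [-180.0, -0.0, 79.2]
force: [-0.9, 0.3, -1.7]
width: 40.6
```

>>> step_arm --targets '[{"dp":[0.0007,-0.0001,0],"delta_rot":[0,0,0],"fingers":1},{"dp":[0,0,0],"delta_rot":[0,0,0],"fingers":1},{"dp":[0,0,0],"delta_rot":[0,0,0],"fingers":1}]'

```text
time_s: 12.78
tcp_pos: [588.0, -177.4, 21.0]
orientation: [-180.0, -0.0, 79.2]
force: [-1.5, -0.2, -0.2]
width: 41.0
```

>>> step_arm --targets '[{"dp":[0.0007,-0.0001,0],"delta_rot":[0,0,0],"fingers":1},{"dp":[0,0,0],"delta_rot":[0,0,0],"fingers":1},{"dp":[0,0,0],"delta_rot":[0,0,0],"fingers":1}]'

```text
time_s: 13.15
tcp_pos: [588.4, -177.5, 21.0]
orientation: [-179.9, -0.0, 79.2]
force: [-4.5, -0.5, 1.8]
width: 41.2
```

```bash
python3 - <<'E'
from h import *
st()
im,T=frame('wrist','w9');crop(im,200,60,270,240,3,'w9c')
E
```

```text
13.15 [ 588.41 -177.45   20.97] [-179.91   -0.01   79.17] F [-4.49 -0.45  1.83] M [ 0.    0.7  -0.02] w 41.2 q [-17.85  32.95  99.04  -0.    48.1  -97.02]
```

View pics/w9c.png

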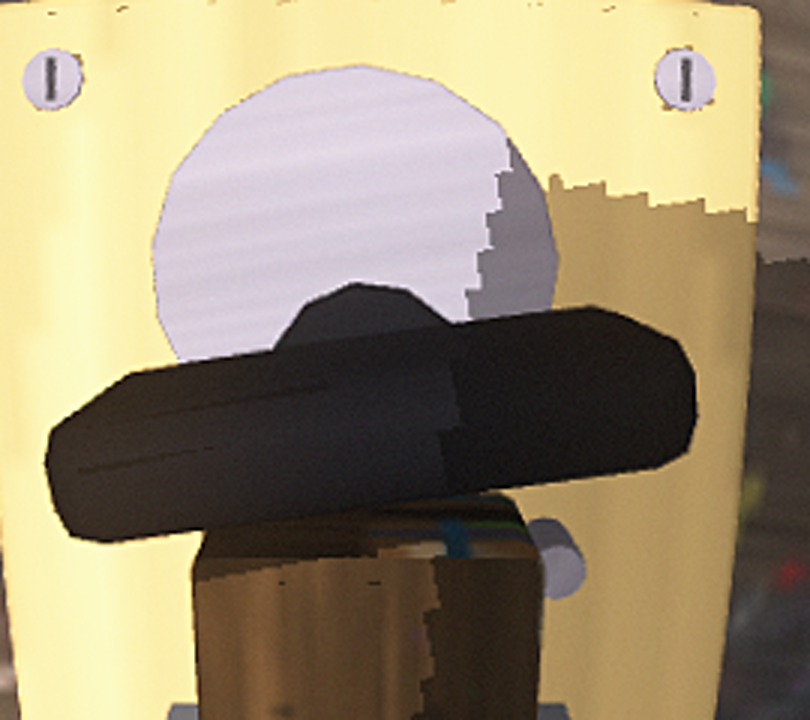

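>>> step_arm --targets '[{"dp":[-0.0005,0.0001,0],"delta_rot":[0,0,0],"fingers":1},{"dp":[0.0002,0.0012,0],"delta_rot":[0,0,0],"fingers":1},{"dp":[0,0,-0.0012],"delta_rot":[0,0,0],"fingers":1},{"dp":[0,0,0],"delta_rot":[0,0,0],"fingers":1},{"dp":[0,0,0],"delta_rot":[0,0,0],"fingers":1}]'

```text
time_s: 13.82
tcp_pos: [588.5, -177.3, 20.1]
orientation: [-180.0, 0.1, 79.2]
force: [-6.0, -3.2, 2.6]
width: 41.0
```

>>> step_arm --targets '[{"dp":[0.0001,0.0005,0],"delta_rot":[0,0,0],"fingers":1},{"dp":[0,0,0],"delta_rot":[0,0,0],"fingers":1},{"dp":[0,0,0],"delta_rot":[0,0,0],"fingers":1}]'

```text
time_s: 14.2
tcp_pos: [588.5, -177.2, 20.1]
orientation: [-180.0, 0.1, 79.2]
force: [-5.4, -4.8, 2.2]
width: 40.4
```

```bash
python3 - <<'E'
from h import *
st()
E
```

```text
14.2 [ 588.51 -177.23   20.14] [-179.99    0.13   79.21] F [-5.4  -4.84  2.25] M [-0.76  0.91 -0.09] w 40.4 q [-17.77  32.97  99.15  -0.17  47.87 -96.86]
```

>>> step_arm --targets '[{"dp":[-0.0004,0.0001,-0.0006],"delta_rot":[0,0,0],"fingers":1},{"dp":[0,0,0],"delta_rot":[0,0,0],"fingers":1},{"dp":[0,0,0],"delta_rot":[0,0,0],"fingers":1}]'

```text
time_s: 14.58
tcp_pos: [588.5, -177.2, 19.9]
orientation: [179.9, 0.1, 79.2]
force: [-5.2, -4.3, 4.3]
width: 40.5
```

>>> step_arm --targets '[{"dp":[0,0,0],"delta_rot":[0,0,0],"fingers":0.35},{"dp":[0,0,0],"delta_rot":[0,0,0],"fingers":0.35},{"dp":[0,0,0],"delta_rot":[0,0,0],"fingers":0.35}]'

```text
time_s: 14.95
tcp_pos: [589.2, -175.6, 19.4]
orientation: [179.9, -0.0, 79.2]
force: [-0.2, -0.1, 0.4]
width: 55.4
```

```bash
python3 - <<'E'
from h import *
st()
im,T=frame('side','s10');crop(im,280,170,110,90,7,'s10j');im,T=frame('wrist','w10')
E
```

```text
14.95 [ 589.25 -175.57   19.35] [179.92  -0.01  79.18] F [-0.2  -0.08  0.45] M [ 0.04  0.02 -0.05] w 55.4 q [-17.67  33.02  99.21   0.03  47.7  -96.87]
```

View pics/w10.png

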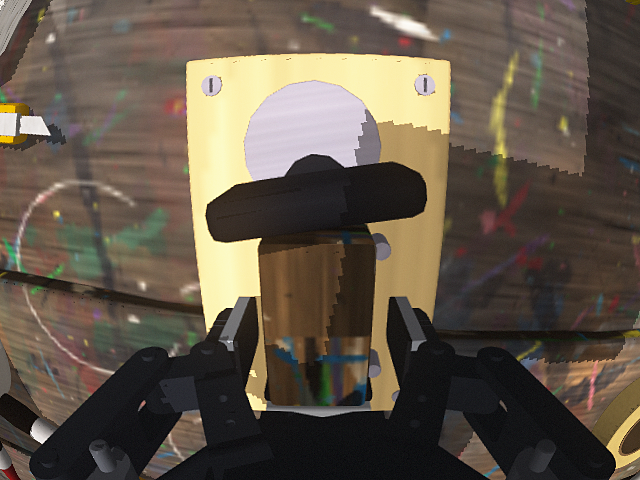

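View pics/s10j.png

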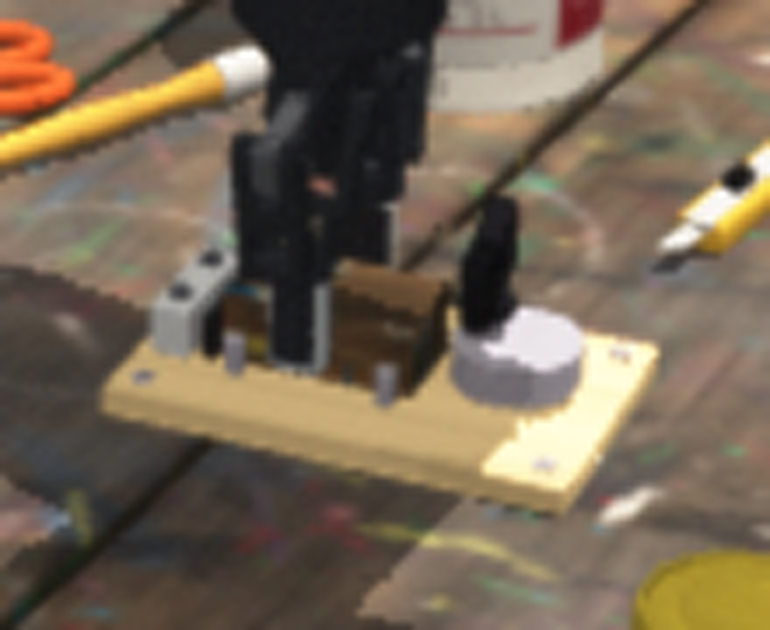

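>>> step_arm --targets '[{"dp":[0,0,0.02],"delta_rot":[0,0,0],"fingers":0.3},{"dp":[0,0,0.05],"delta_rot":[0,0,0],"fingers":0.3},{"dp":[0,0,0.05],"delta_rot":[0,0,0],"fingers":0.3},{"dp":[-0.007,0.001,0],"delta_rot":[0,0,-10.2],"fingers":0.3},{"dp":[-0.007,0.001,0],"delta_rot":[0,0,-10.2],"fingers":0.3},{"dp":[-0.007,0.001,0],"delta_rot":[0,0,-10.2],"fingers":0.3},{"dp":[-0.007,0.001,0],"delta_rot":[0,0,-10.2],"fingers":0.3},{"dp":[-0.007,0.001,0],"delta_rot":[0,0,-10.2],"fingers":0.3},{"dp":[-0.007,0.002,0],"delta_rot":[0,0,-10.2],"fingers":0.3},{"dp":[-0.007,0.002,0],"delta_rot":[0,0,-10.2],"fingers":0.3},{"dp":[-0.007,0.001,0],"delta_rot":[0,0,-10.2],"fingers":0.3},{"dp":[0,0,0],"delta_rot":[0,0,0],"fingers":0.3}]'

```text
time_s: 16.55
tcp_pos: [532.3, -165.5, 139.3]
orientation: [-180.0, -0.0, -2.3]
force: [0.5, 0.1, 0.7]
width: 59.9
```

```bash
python3 - <<'E'
from h import *
st()
im,T=frame('wrist','w11')
E
```

```text
16.55 [ 532.3  -165.53  139.34] [-180.     -0.01   -2.31] F [0.48 0.09 0.74] M [-0.03 -0.   -0.03] w 59.9 q [-18.46  20.99  99.81   0.01  59.18 -16.16]
```

View pics/w11.png

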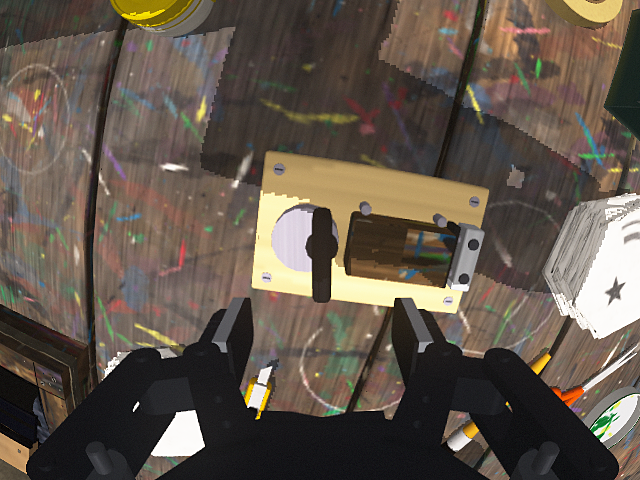

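```bash
python3 - <<'E'
from h import *
im=cv2.imread('pics/w11.png');crop(im,245,140,250,180,3.2,'w11c')
T=wpose();print(wproj([[533.3,-165.7,77],[533.3,-165.7,47]],T))
E
```

```text
[[321.74 263.11]
 [321.68 246.99]]
```

View pics/w11c.png

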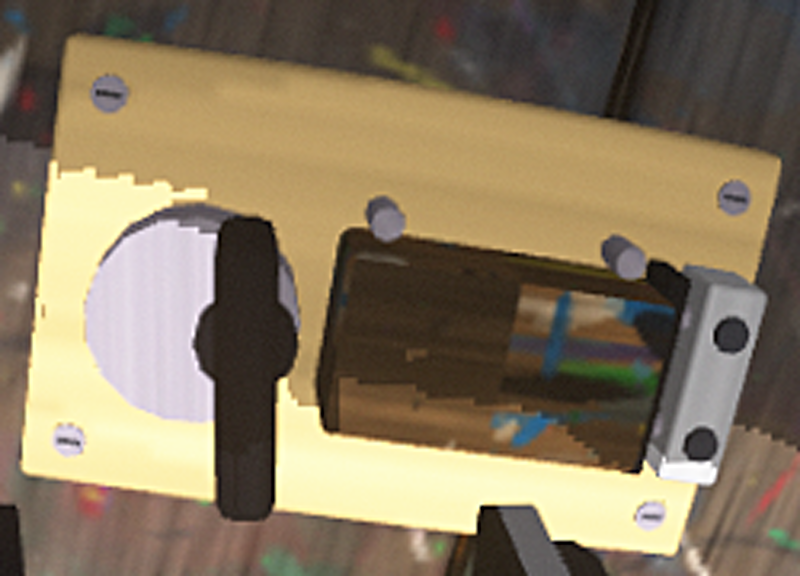

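```bash
python3 - <<'E'
from h import *
T=wpose();u=lambda l:np.array(l)/3.2+[245,140]
w=lambda l,z:wunproj(u(l),z,T)[:,:2]
b=w([(68,36),(781,158),(680,556),(22,474)],12)
L=np.array([(-88,55),(88,55),(88,-55),(-88,-55)],float)
p=w([(387,222),(628,260)],26); L=np.vstack([L,[(-10,25),(48,25)]]); W=np.vstack([b,p])
lc,wc=L.mean(0),W.mean(0);H=(L-lc).T@(W-wc);a=np.arctan2(H[0,1]-H[1,0],H[0,0]+H[1,1]);R=np.array([[np.cos(a),-np.sin(a)],[np.sin(a),np.cos(a)]]);t=wc-R@lc
print(np.degrees(a),t,(W-t)@R-L)
print('pivot',t+R@[-38,0])
B=w([(348,240),(690,298),(640,470),(338,432)],42);print('block local',(B-t)@R)
k=w([(218,515),(272,515),(247,519),(276,222),(220,230)],77);print('knob',k,(k-t)@R)
E
```

```text
-10.585026274877883 [ 570.81 -172.66] [[ 1.32 -0.23]
 [-1.34 -0.86]
 [ 0.39 -0.06]
 [ 1.    0.69]
 [-0.24  0.21]
 [-1.12  0.24]]
pivot [ 533.46 -165.68]
block local [[-20.1   23.47]
 [ 57.37  22.38]
 [ 56.23 -19.37]
 [-14.92 -19.2 ]]
knob [[ 527.04 -190.34]
 [ 537.37 -190.76]
 [ 532.55 -191.42]
 [ 539.92 -133.66]
 [ 530.02 -134.72]] [[-39.78 -25.43]
 [-29.55 -23.94]
 [-34.16 -25.47]
 [-37.53  32.66]
 [-47.07  29.8 ]]
```

>>> step_arm --targets '[{"dp":[0.001,0,0],"delta_rot":[0,0,0],"fingers":0.55},{"dp":[0,0,-0.025],"delta_rot":[0,0,0],"fingers":0.55},{"dp":[0,0,-0.04],"delta_rot":[0,0,0],"fingers":0.55},{"dp":[0,0,-0.026],"delta_rot":[0,0,0],"fingers":0.55},{"dp":[0,0,0],"delta_rot":[0,0,0],"fingers":0.55},{"dp":[0,0,0],"delta_rot":[0,0,0],"fingers":0.55}]'

```text
time_s: 17.35
tcp_pos: [534.6, -166.0, 49.2]
orientation: [180.0, -0.1, -2.4]
force: [-0.0, -1.5, 0.1]
width: 38.5
```

```bash
python3 - <<'E'
from h import *
st()
im,T=frame('wrist','w12')
E
```

```text
17.35 [ 534.55 -166.     49.18] [179.97  -0.11  -2.39] F [-0.04 -1.52  0.15] M [-0.03  0.01  0.02] w 38.5 q [-18.43  26.98 105.51   0.    47.4  -16.04]
```

View pics/w12.png

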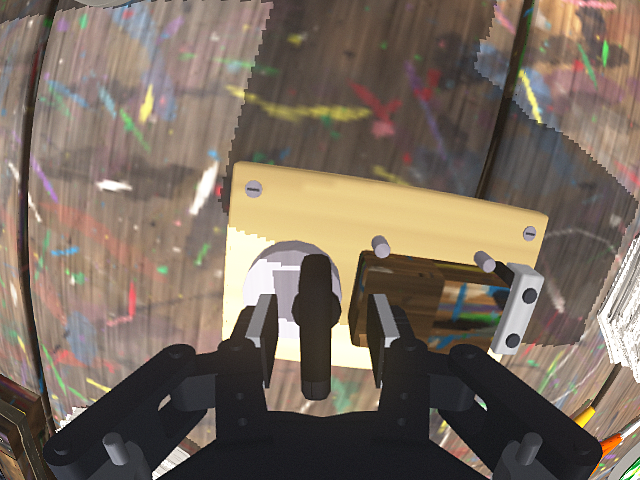

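>>> step_arm --targets '[{"dp":[-0.001,0,0],"delta_rot":[0,0,0],"fingers":0.7},{"dp":[0,0,0],"delta_rot":[0,0,0],"fingers":0.8},{"dp":[0,0,0],"delta_rot":[0,0,0],"fingers":0.9},{"dp":[0,0,0],"delta_rot":[0,0,0],"fingers":1},{"dp":[0,0,0],"delta_rot":[0,0,0],"fingers":1},{"dp":[0,0,0],"delta_rot":[0,0,0],"fingers":1}]'

```text
time_s: 18.15
tcp_pos: [531.9, -165.8, 49.4]
orientation: [180.0, 0.0, -2.4]
force: [-3.7, 0.0, 7.1]
width: 11.1
```

```bash
python3 - <<'E'
from h import *
st()
im,T=frame('wrist','w13')
E
```

```text
18.15 [ 531.94 -165.8    49.43] [179.99   0.02  -2.44] F [-3.69  0.02  7.15] M [-0.01  0.53 -0.1 ] w 11.1 q [-18.48  26.83 105.74  -0.02  47.45 -16.03]
```

View pics/w13.png

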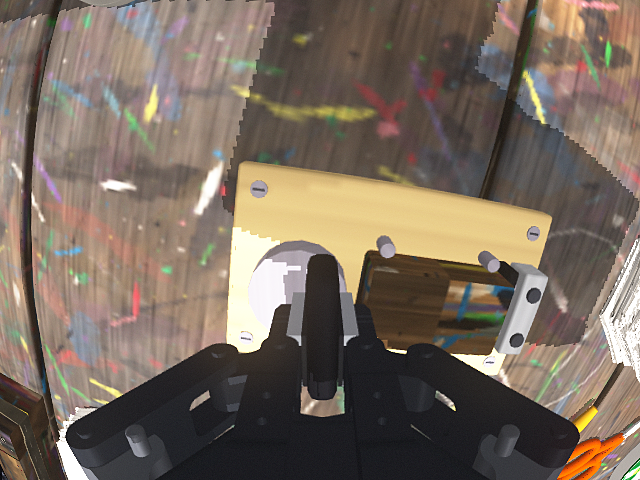

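>>> step_arm --targets '[{"dp":[-0.001,0,0],"delta_rot":[0,0,4],"fingers":1},{"dp":[0,0,0],"delta_rot":[0,0,5],"fingers":1},{"dp":[0,0,0],"delta_rot":[0,0,5],"fingers":1},{"dp":[0,0,0],"delta_rot":[0,0,0],"fingers":1},{"dp":[0,0,0],"delta_rot":[0,0,0],"fingers":1}]'

```text
time_s: 18.82
tcp_pos: [531.7, -165.8, 49.4]
orientation: [180.0, -0.1, 11.6]
force: [-1.8, 0.1, 5.8]
width: 10.8
```

```bash
python3 - <<'E'
from h import *
st()
E
```

```text
18.82 [ 531.75 -165.8    49.43] [179.96  -0.06  11.61] F [-1.8   0.07  5.77] M [0.06 0.25 0.16] w 10.8 q [-18.5   26.78 105.83  -0.01  47.31 -30.1 ]
```

>>> step_arm --targets '[{"dp":[0,0,0],"delta_rot":[0,0,4],"fingers":1},{"dp":[0,0,0],"delta_rot":[0,0,5],"fingers":1},{"dp":[0,0,0],"delta_rot":[0,0,5],"fingers":1},{"dp":[0,0,0],"delta_rot":[0,0,5],"fingers":1},{"dp":[0,0,0],"delta_rot":[0,0,3],"fingers":1}]'

```text
time_s: 19.45
tcp_pos: [531.5, -165.9, 49.5]
orientation: [180.0, -0.0, 33.6]
force: [-2.5, -0.8, 6.6]
width: 11.1
```

```bash
python3 - <<'E'
from h import *
st()
E
```

```text
19.45 [ 531.51 -165.92   49.46] [179.96  -0.03  33.65] F [-2.53 -0.83  6.56] M [-0.03  0.32 -0.15] w 11.1 q [-18.52  26.78 105.84  -0.01  47.34 -52.16]
```

>>> step_arm --targets '[{"dp":[0,0,0],"delta_rot":[0,0,3],"fingers":1}]'

```text
time_s: 19.58
tcp_pos: [531.5, -165.9, 49.5]
orientation: [180.0, -0.0, 36.6]
force: [-2.1, -0.2, 6.3]
width: 10.9
```

```bash
python3 - <<'E'
from h import *
st()
E
```

```text
19.57 [ 531.49 -165.93   49.48] [179.96  -0.02  36.64] F [-2.09 -0.15  6.31] M [ 0.03  0.37 -0.12] w 10.9 q [-18.52  26.77 105.84  -0.01  47.34 -55.16]
```

>>> step_arm --targets '[{"dp":[0,0,0],"delta_rot":[0,0,0],"fingers":1},{"dp":[0,0,0],"delta_rot":[0,0,0],"fingers":1}]'

```text
time_s: 19.82
tcp_pos: [531.5, -166.0, 49.4]
orientation: [180.0, -0.0, 36.6]
force: [-2.8, -0.7, 7.3]
width: 10.8
```

```bash
python3 - <<'E'
from h import *
st()
E
```

```text
19.82 [ 531.47 -165.96   49.44] [179.95  -0.01  36.6 ] F [-2.78 -0.7   7.27] M [0.07 0.38 0.07] w 10.8 q [-18.51  26.78 105.84  -0.03  47.34 -55.1 ]
```

>>> step_arm --targets '[{"dp":[0,0,0],"delta_rot":[0,0,3],"fingers":1},{"dp":[0,0,0],"delta_rot":[0,0,3],"fingers":1},{"dp":[0,0,0],"delta_rot":[0,0,2],"fingers":1}]'

```text
time_s: 20.2
tcp_pos: [531.4, -166.0, 49.4]
orientation: [180.0, -0.0, 44.6]
force: [-3.3, -0.4, 6.7]
width: 10.6
```

```bash
python3 - <<'E'
from h import *
st()
im,T=frame('side','s14');crop(im,280,170,110,90,7,'s14j');im,T=frame('wrist','w14')
E
```

```text
20.2 [ 531.37 -165.98   49.44] [179.97  -0.    44.61] F [-3.27 -0.36  6.7 ] M [-0.03  0.34 -0.18] w 10.6 q [-18.52  26.78 105.84  -0.02  47.35 -63.13]
```

View pics/w14.png

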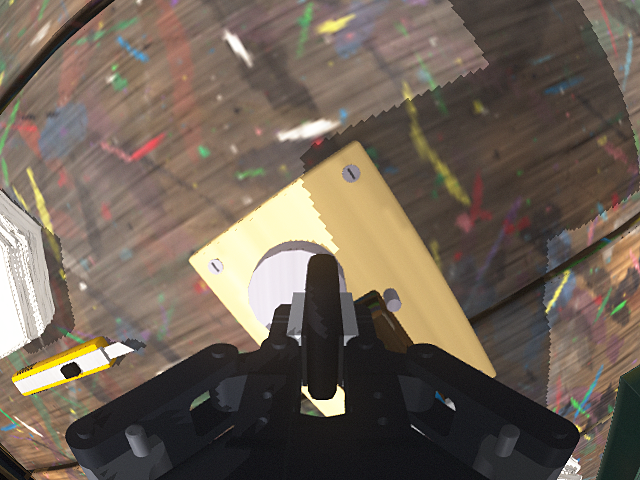

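View pics/s14j.png

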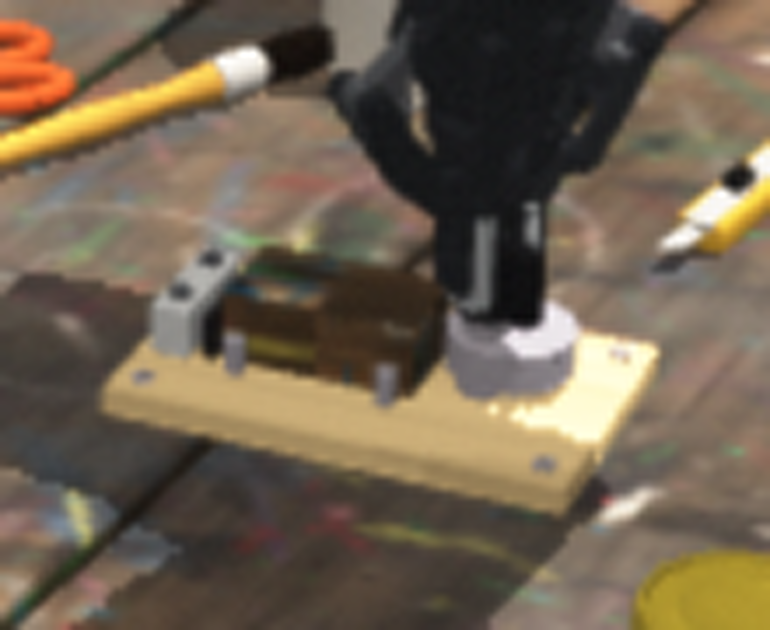

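>>> step_arm --targets '[{"dp":[0,0,0],"delta_rot":[0,0,2],"fingers":1},{"dp":[0,0,0],"delta_rot":[0,0,2],"fingers":1}]'

```text
time_s: 20.55
tcp_pos: [531.4, -166.0, 49.4]
orientation: [180.0, 0.0, 48.6]
force: [-2.7, -1.1, 7.4]
width: 11.1
```

```bash
python3 - <<'E'
from h import *
st()
E
```

```text
20.55 [ 531.35 -165.99   49.44] [179.97   0.    48.62] F [-2.66 -1.1   7.38] M [-0.05  0.37 -0.2 ] w 11.1 q [-18.52  26.78 105.84  -0.02  47.35 -67.12]
```

>>> step_arm --targets '[{"dp":[0,0,0],"delta_rot":[0,0,2],"fingers":1}]'

```text
time_s: 20.68
tcp_pos: [531.3, -166.0, 49.4]
orientation: [180.0, 0.0, 50.6]
force: [-2.3, -0.9, 5.8]
width: 10.9
```

```bash
python3 - <<'E'
from h import *
st()
E
```

```text
20.68 [ 531.35 -166.03   49.45] [179.96   0.01  50.61] F [-2.31 -0.93  5.8 ] M [-0.02  0.4  -0.14] w 10.9 q [-18.53  26.77 105.84  -0.02  47.35 -69.12]
```

>>> step_arm --targets '[{"dp":[0,0,0],"delta_rot":[0,0,2],"fingers":1}]'

```text
time_s: 20.8
tcp_pos: [531.3, -166.1, 49.5]
orientation: [180.0, 0.0, 52.6]
force: [-2.6, -0.9, 6.4]
width: 10.8
```

```bash
python3 - <<'E'
from h import *
st()
E
```

```text
20.8 [ 531.33 -166.07   49.46] [179.96   0.01  52.61] F [-2.62 -0.89  6.44] M [-0.06  0.41 -0.15] w 10.8 q [-18.53  26.77 105.84  -0.03  47.35 -71.12]
```

>>> step_arm --targets '[{"dp":[0,0,0],"delta_rot":[0,0,2],"fingers":1}]'

```text
time_s: 20.92
tcp_pos: [531.3, -166.1, 49.5]
orientation: [180.0, 0.0, 54.6]
force: [-3.0, -1.4, 6.7]
width: 11.4
```

```bash
python3 - <<'E'
from h import *
st()
E
```

```text
20.93 [ 531.35 -166.07   49.45] [179.96   0.01  54.62] F [-3.   -1.44  6.72] M [-0.09  0.44 -0.13] w 11.4 q [-18.53  26.77 105.84  -0.03  47.35 -73.12]
```

>>> step_arm --targets '[{"dp":[0,0,0],"delta_rot":[0,0,2],"fingers":1}]'

```text
time_s: 21.05
tcp_pos: [531.3, -166.1, 49.4]
orientation: [180.0, 0.0, 56.6]
force: [-3.4, -1.1, 5.7]
width: 10.9
```

```bash
python3 - <<'E'
from h import *
st()
E
```

```text
21.05 [ 531.25 -166.1    49.44] [179.97   0.02  56.6 ] F [-3.42 -1.08  5.7 ] M [-0.15  0.43 -0.26] w 10.9 q [-18.53  26.77 105.85  -0.03  47.36 -75.12]
```

>>> step_arm --targets '[{"dp":[0,0,0],"delta_rot":[0,0,2],"fingers":1}]'

```text
time_s: 21.18
tcp_pos: [531.3, -166.1, 49.5]
orientation: [180.0, 0.0, 58.6]
force: [-2.9, -0.5, 6.9]
width: 11.1
```

```bash
python3 - <<'E'
from h import *
st()
E
```

```text
21.18 [ 531.26 -166.1    49.45] [179.97   0.02  58.59] F [-2.89 -0.53  6.87] M [-0.15  0.45 -0.33] w 11.1 q [-18.53  26.77 105.85  -0.03  47.36 -77.1 ]
```

>>> step_arm --targets '[{"dp":[0,0,0],"delta_rot":[0,0,2],"fingers":1}]'

```text
time_s: 21.3
tcp_pos: [531.2, -166.1, 49.5]
orientation: [180.0, 0.0, 60.6]
force: [-3.2, -2.5, 7.0]
width: 10.9
```

```bash
python3 - <<'E'
from h import *
st()
E
```

```text
21.3 [ 531.2  -166.14   49.46] [179.98   0.02  60.57] F [-3.2  -2.46  6.98] M [-0.17  0.44 -0.37] w 10.9 q [-18.54  26.77 105.85  -0.03  47.36 -79.09]
```

>>> step_arm --targets '[{"dp":[0,0,0],"delta_rot":[0,0,2],"fingers":1}]'

```text
time_s: 21.42
tcp_pos: [531.2, -166.2, 49.5]
orientation: [180.0, 0.0, 62.6]
force: [-3.8, -2.0, 7.0]
width: 10.7
```

```bash
python3 - <<'E'
from h import *
st()
E
```

```text
21.43 [ 531.19 -166.16   49.46] [179.98   0.02  62.55] F [-3.84 -2.01  6.98] M [-0.2   0.5  -0.52] w 10.7 q [-18.54  26.77 105.85  -0.02  47.36 -81.08]
```

>>> step_arm --targets '[{"dp":[0,0,0],"delta_rot":[0,0,2],"fingers":1}]'

```text
time_s: 21.55
tcp_pos: [531.1, -166.2, 49.4]
orientation: [180.0, 0.0, 64.5]
force: [-3.3, -1.9, 7.2]
width: 10.7
```

```bash
python3 - <<'E'
from h import *
st()
im,T=frame('side','s15');crop(im,280,170,110,90,7,'s15j')
E
```

```text
21.55 [ 531.14 -166.18   49.43] [179.99   0.01  64.53] F [-3.31 -1.85  7.19] M [-0.18  0.51 -0.57] w 10.7 q [-18.55  26.77 105.85  -0.02  47.37 -83.07]
```

View pics/s15j.png

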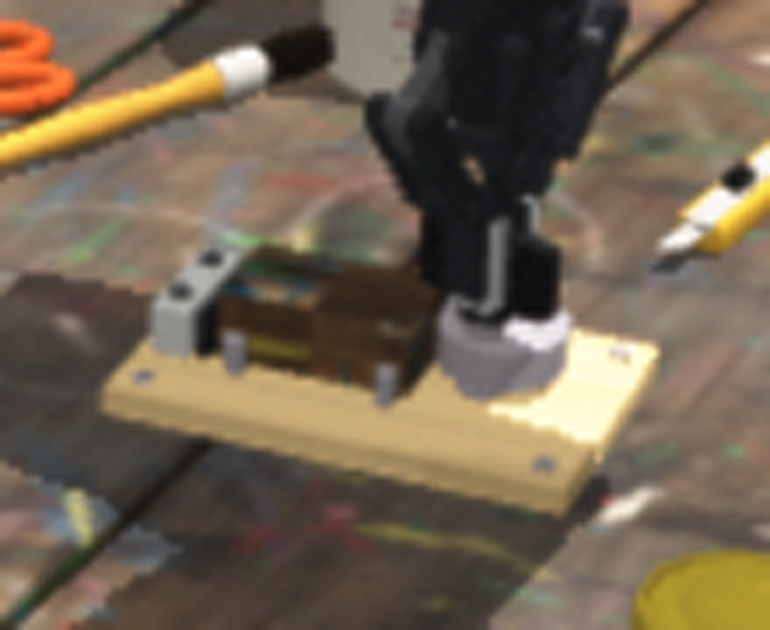

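>>> step_arm --targets '[{"dp":[0,0,0],"delta_rot":[0,0,1.5],"fingers":1},{"dp":[0,0,0],"delta_rot":[0,0,0],"fingers":1},{"dp":[0,0,0],"delta_rot":[0,0,0],"fingers":1}]'

```text
time_s: 21.98
tcp_pos: [531.2, -166.2, 49.4]
orientation: [180.0, 0.0, 66.0]
force: [-3.3, -2.3, 7.0]
width: 10.9
```

```bash
python3 - <<'E'
from h import *
st()
E
```

```text
21.98 [ 531.17 -166.23   49.44] [179.98   0.02  65.97] F [-3.26 -2.3   7.01] M [-0.24  0.51 -0.46] w 10.9 q [-18.55  26.77 105.85  -0.03  47.36 -84.51]
```

>>> step_arm --targets '[{"dp":[0,0,0],"delta_rot":[0,0,0],"fingers":0.8},{"dp":[0,0,0],"delta_rot":[0,0,0],"fingers":0.6},{"dp":[0,0,0],"delta_rot":[0,0,0],"fingers":0.55},{"dp":[0,0,0],"delta_rot":[0,0,0],"fingers":0.55}]'

```text
time_s: 22.48
tcp_pos: [531.4, -165.6, 48.0]
orientation: [-180.0, -0.0, 66.1]
force: [0.3, -0.1, 0.0]
width: 38.5
```

>>> step_arm --targets '[{"dp":[0,0,0.02],"delta_rot":[0,0,0],"fingers":0.55},{"dp":[0,0,0.035],"delta_rot":[0,0,0],"fingers":0.55},{"dp":[0,0,0.05],"delta_rot":[0,0,0],"fingers":0.55},{"dp":[0.015,0.03,0.02],"delta_rot":[0,0,-10],"fingers":0.55},{"dp":[0.015,0.03,0],"delta_rot":[0,0,-10],"fingers":0.55},{"dp":[0.015,0,0],"delta_rot":[0,0,-10],"fingers":0.55},{"dp":[0,0,0],"delta_rot":[0,0,-10],"fingers":0.55},{"dp":[0,-0.03,0],"delta_rot":[0,0,-10],"fingers":0.55},{"dp":[0,-0.03,0],"delta_rot":[0,0,-10],"fingers":0.55},{"dp":[0,-0.03,0],"delta_rot":[0,0,-10],"fingers":0.55},{"dp":[0,-0.03,0],"delta_rot":[0,0,-6],"fingers":0.55},{"dp":[0,0,0],"delta_rot":[0,0,0],"fingers":0.55}]'

```text
time_s: 23.98
tcp_pos: [576.3, -227.3, 172.8]
orientation: [180.0, 0.0, -10.0]
force: [-0.0, 0.4, -0.3]
width: 38.4
```

```bash
python3 - <<'E'
from h import *
st()
im,T=frame('wrist','w16');im,_=frame('side','s16');crop(im,280,170,110,90,7,'s16j');frame('top','t16')
E
```

```text
23.98 [ 576.33 -227.31  172.78] [179.99   0.01 -10.05] F [-0.    0.44 -0.33] M [-0.05 -0.02 -0.02] w 38.4 q [-22.58  24.58  88.62  -0.01  66.82 -12.53]
```

View pics/w16.png

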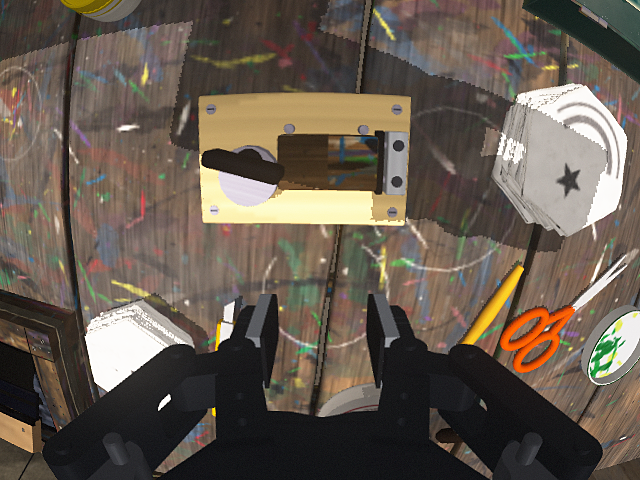

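View pics/s16j.png

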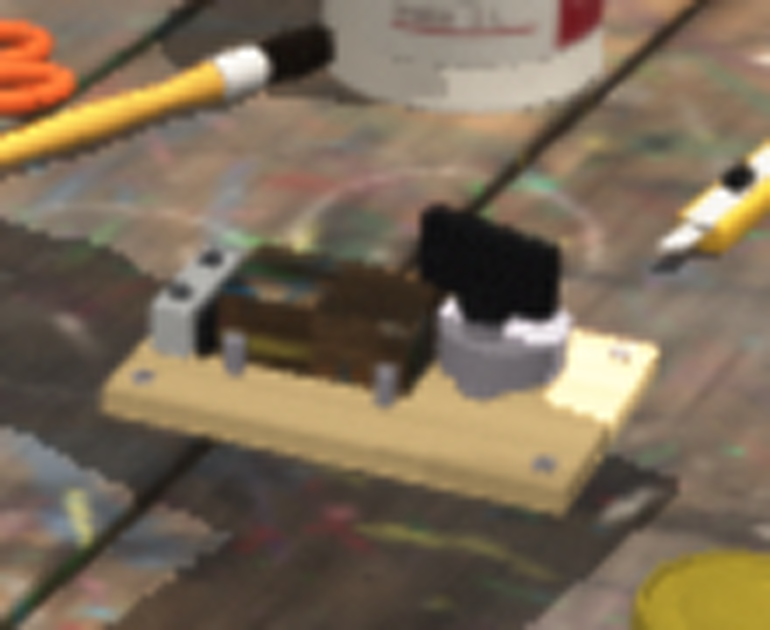

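```bash
python3 - <<'E'
from h import *
im=cv2.imread('pics/w16.png');crop(im,190,85,235,150,3.4,'w16c')
E
```

```text
(no output)
```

View pics/w16c.png

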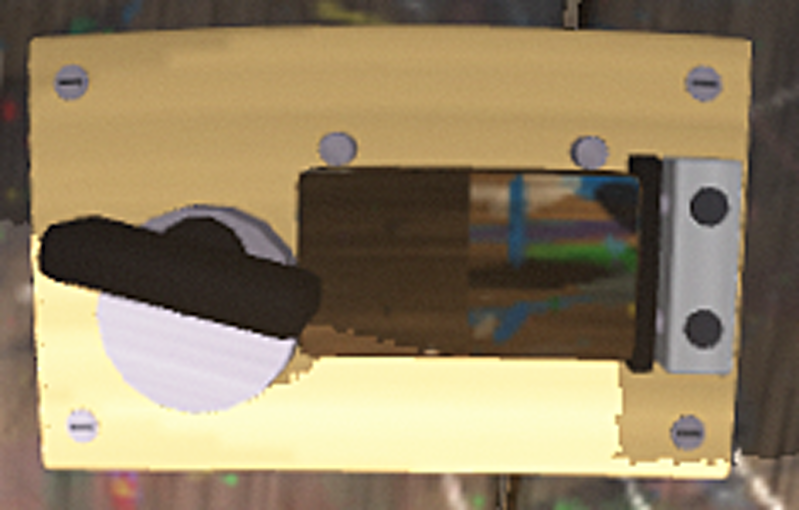

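View pics/t16.png

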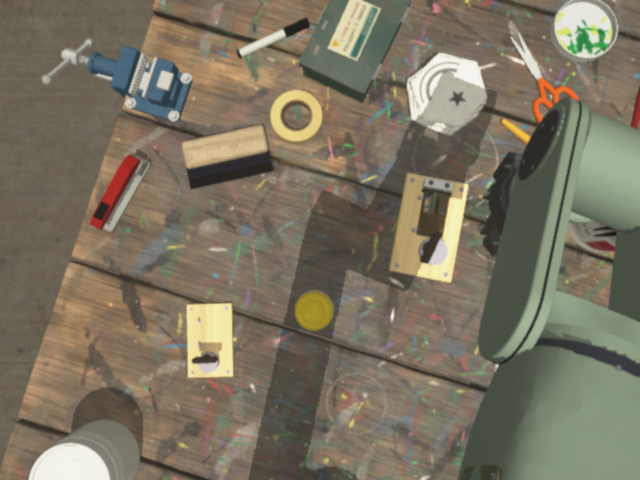

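```bash
python3 - <<'E'
from h import *
T=wpose();u=lambda l:np.array(l)/3.4+[190,85]
w=lambda l,z:wunproj(u(l),z,T)[:,:2]
p=w([(338,148),(590,152)],26);a=np.arctan2(*(p[1]-p[0])[::-1]);R=np.array([[np.cos(a),-np.sin(a)],[np.sin(a),np.cos(a)]]);t=p.mean(0)-R@[19,25]
print(np.degrees(a),t)
B=w([(301,171),(640,177),(640,357),(303,353)],42);print((B-t)@R)
for i,j in((0,1),(3,2)):d=B[j]-B[i];print(np.degrees(np.arctan2(d[1],d[0])-a))
k=w([(240,335),(300,338),(70,275)],77)
d=k[0]-k[2];print('bar',np.degrees(np.arctan2(d[1],d[0])-a)+90, d)
E
```

```text
-10.645217413546316 [ 570.31 -170.5 ]
[[-16.04  20.1 ]
 [ 56.67  20.03]
 [ 58.2  -19.54]
 [-15.8  -19.78]]
-0.057411050505696726
0.18453355435387434
bar 70.04213879211083 [ 30.7  -18.16]
```

```bash
python3 - <<'E'
from h import *
from workcell import close_job
st();print(close_job())
E
```

```text
24.12 [ 576.35 -224.84  172.99] [-179.96    0.04   -9.86] F [ 0.46 -0.41  0.13] M [-0.01 -0.05 -0.06] w 38.6 q [-22.39  24.51  88.7    0.04  66.84 -12.55]
the job is handed in; nothing more can be done
None
```

I clamped the timber block in the larger jig and handed the job in at 24 s. The block is seated by feel against both pins and the end stop, and the robot is clear of everything.

**Clamping:** I turned the knob counter-clockwise. The torque began to rise at about 1.15 rad, and I stopped at about 1.34 rad. Angle and torque together put the force at about 11 to 17 N while turning, so about 10 N is probably left after springback. I could not measure the clamping force itself.

**Last checks:**
- **Block:** it lies within about 0.2° of the line of the pins. Its side measures about 1 mm or less from them, and the lobe is on its end.
- **Knob:** it stayed at about 76° after I let go. One rough pixel reading gave 70°, but the bar's edges read again in the enlarged picture gave 75 to 77°.
- **Bystanders:** the tape roll, ink pot and squeegee look unmoved in the top camera.

**One hitch:** while I was sliding the block to the stop, it stuck under downward pressure. Lifting it about a millimetre freed it; it then touched the stop at about 4.5 N.

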